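Tip spent dishes into a push-latch waste bin

TASK

Two spent stacks of Petri dishes lie in the metal chute. Push the bin's flap down so that its push latch lets go and the flap springs open, pick up the chute by its handle and tip both stacks out of it into the bin without the gripper touching the dishes, then set the empty chute back down level on the bench and push the flap shut so that it latches and stays shut. Leave the other things on the bench where they stand.

Things in the scene. Friction and masses are not known exactly. Their poses are not given: they have to be found in the camera images.
- bin: Grey sheet-metal waste bin fixed to the bench, on the left or the right, yaw within 0.3 rad of 0. 152 (x) by 156 (y) by 165 mm high. Origin on the bench below the opening; x from its front (latch side, nearer the robot) to its back (hinge side), z up. Spans x -82 to +70, y -78 to +78 mm. Inner floor 4 mm above the bench
- bin_opening (a point): Centre of the bin's opening, level with its top (165 mm above the bench); axes as the bin's. The opening is 104 mm square (4 mm behind the origin in x). Left and right of it is a 26 mm wide flat collar; in front of it, under the front of the flap, is the 34 mm deep latch box, whose front panel is 165 mm high and rear wall 140 mm
- flap (a joint): Flap angle, rad: 0 (to 0.015) latched and flush with the bin's top, 1.15 fully open, -0.085 pressed to its stop. Push-push latch: from latched, press its front about 9 mm down to the stop (3 to 10 N) and let go: a damped spring opens it in about 1 s. From open, push it down past 0 to the stop and let go: it returns to 0 and stays. The next full press opens it again; a press well short of the stop changes nothing
- flap_press (a point): Centre of the round 30 mm pad on the flap's outer face where it is pressed; 112 mm from the hinge axis, 26 mm from the flap's front edge, 162 mm above the bench when latched; moves with the flap. z is the flap's outward normal
- flap_hinge (a point): Middle of the flap's hinge axis, along the bin's y, 60 mm behind the bin's origin, 159 mm above the bench; turns with the flap: -x points from the hinge to the flap's front edge, 138 mm away. The flap is an inset steel plate 134 by 100 by 6 mm; open, it slopes up and forward from the hinge. A pin hangs 48 mm under its front part, 124 mm from the hinge
- chute: Loose aluminium chute, 183 (x) by 76 (y) mm, 0.18 to 0.29 kg, level on the bench on the side away from the bin. Its underside spans x -90 to +70 mm from the origin; +x to its open mouth, away from the robot within 0.4 rad. Floor 4 mm thick, side walls 46 mm high, 68 mm apart; a 12 mm thick, 50 mm high wall closes the back. Dishes slide in it (friction 0.22 to 0.34) from 13 to 19 degrees; 32 empties it
- chute_handle (a point): Point to grip on the chute's handle, a plate 12 mm thick and 56 mm wide (chute's y) that rises from the back wall and leans back, away from the mouth, 20 degrees from upright; its top is 108 mm above the underside. The point is on its middle plane, 85 mm above the underside, 98 mm behind the origin, 24 mm from its top edge. The dishes' tops are 49 mm up. Axes as the chute's
- chute_mouth (a point): Middle of the front edge of the chute's floor (upper face), 70 mm in front of the chute's origin, 4 mm above its underside; axes as the chute's
- dish_a_center (a point): Centre (half-way up) of a stack of Petri dishes, an upright cylinder 61 mm across and 45 mm high, 48 g, that lies flat in the chute next to the handle. The dishes of a stack are one piece
- dish_b_center (a point): The same of the second, equal stack, in the chute in front of the first, nearer the mouth
- bottle_by_chute_center (a point): Centre of a capped white sample bottle, 53 mm across, 118 mm high, beside the chute; bystander
- filter_cup_center (a point): Middle height of a clear filter cup with a collar, 70 by 78 mm, 106 mm high, in front of the bin; bystander
- brown_bottle_center (a point): Centre of a dark glass bottle, 71 mm across, 146 mm high, at the back between bin and chute; bystander
- timer_center (a point): Centre of a bench timer, 66 mm square, 22 mm high, near the front edge; bystander
- tape_roll_center (a point): Centre of a roll of tape lying flat, 104 mm across, 25 mm high, at the front left; bystander
- bottle_right_center (a point): Centre of a sample bottle, 53 mm across, 118 mm high, at the back right; bystander
- bottle_left_center (a point): Centre of a sample bottle, 53 mm across, 118 mm high, at the back left; bystander
There are look-alikes about, which are no part of the job. What is shaped like the part that bears dish_a_center but green is not meant.

How it is judged:
On the way, in this order (a step that is already met when the one before it is completed fails the run):
1. the flap is released and stands open (value of joint flap above 0.9 rad), for 0.2 s.
2. both stacks are in the bin (x of dish_a_center in the frame of bin between -0.055 and 0.07 m and y of dish_a_center in the frame of bin between -0.078 and 0.078 m and height (world z) of dish_a_center between 0 and 0.135 m and x of dish_b_center in the frame of bin between -0.055 and 0.07 m and y of dish_b_center in the frame of bin between -0.078 and 0.078 m and height (world z) of dish_b_center between 0 and 0.135 m), for 0.2 s.
At the end, for the whole second after the job is handed in: Both stacks lie inside the bin, the flap is latched shut (within 0.04 rad of flush) and stays so with nothing holding it, and the chute stands level on the bench (underside within 6 mm of it, tilt under 0.06 rad), released and at rest (all of step 2 and value of joint flap between -0.04 and 0.04 rad and height (world z) of chute below 0.006 m and angle between chute's own z axis and vertical below 0.06 rad and linear speed of chute below 0.02 m/s); the robot touches nothing.
It fails at once if the gripper's fingers touch a stack of dishes (contact force between the fingers and dish_a above 0.5 N or contact force between the fingers and dish_b above 0.5 N).
It fails at once if a bystander is shifted by more than 30 mm or knocked over (distance of any of bottle_by_chute_center, filter_cup_center, brown_bottle_center, timer_center, tape_roll_center, bottle_right_center, bottle_left_center from where it was at the start of the episode above 0.03 m).
It also fails if it takes over 72 s, if anything falls off the work surface, if the arm or the gripper's body presses on something with over 40 N, if the wrist force passes 120 N, or if a joint passes its speed limit or range.

ROBOT

A 6-joint arm with a two-finger parallel gripper is mounted at the origin on a cart in front of the work surface, level with it; the furniture and walls round the work are solid. World frame = base frame: x ahead of the robot, y to its left, z up, the work surface at z = 0. Lengths are in m, angles in rad, forces in N, time in s.
With the tool pointing down it reaches from about 0.35 to 0.775 m from the base axis. Payload 5.5 kg.
Tool frame: the origin (TCP) lies between the finger pads; the fingertips stand arm.nose_length ahead of it and the grasp point (between the pads) lies 3 mm ahead of it (arm.nose_length is the distance from the TCP to the fingertips, in m); z points along the fingers, y is the line along which they close (so a half turn about z gives the same grasp; the last joint's range is limited). The gripper opens to 85 mm and grips with 20 to 120 N. Pads are 22 mm wide; open, the fingers measure 114 mm over their backs; the gripper's body (76 mm by 85 mm) begins 54 mm behind the grasp point. The pads swing forward as they close: fully open they stand 13 mm farther back than shut.
Start: joints at [-1.378, 0.313, 0.046, 1.304, 0, 1.431], TCP at [0.188, -0.543, 0.225] pointing down, gripper open.
Joint ranges: [-2.76, 2.76], [-0.86, 1.69], [-1.03, 1.26], [-2.2, 2.34], [-1.47, 1.5], [-3.14, 3.14]. Speed limits (rad/s): [2.57, 2.57, 3.14, 3.14, 3.14, 3.14].

INTERFACE

Orientations are given as a rotation vector (axis times angle).
In Python, from cell import arm gives the robot as it stands.
- The arm moves only by the tool arm_command, never from a script. Its argument "plan" is one flat list of numbers, 7 for each row, row after row: the shift along the tool's x, y, z in cm, then the turn, a rotation vector about the tool's x, y, z in degrees, then the opening, from -1 (shut) to 1 (fully open). A call has 1 to 8 rows; each row is the pose to reach, as a shift and turn from the pose commanded when the call began, along the tool's axes at that moment; what a row does not reach only later rows make up. A row lasts 1/12 s, in which the tool goes at most 41.7 mm and 7.16 degrees, less where a joint would pass 70% of its speed; a pose out of reach is approached as far as the arm can. A call with a gripper value outside its range is refused whole. The fingers move at their own pace and stop on an object; "grip_force" is the grip in N (left out, the last holds). Time passes only in rows, so rows that repeat a pose let the fingers close. It gives the time, the measured TCP pose, the force, the opening and the grip force at its end, in the units of the state.
- arm.sense(): the state, without advancing time (a new reading comes with each control period).
- arm.snapshot(name): name is "side" or "top" or "wrist"; returns (picture, depth): 480x640x3 uint8, red, green, blue; 480x640 float32, m along the optical axis (not along the pixel's ray), 0 where there is no reading.
- arm.get_calibration(name): a dict with "camera_matrix" (3x3 intrinsics, pixels), "k1" (the pictures are not rectified: a ray, as slopes to the right and down, at radius r is drawn at 1 + k1 r^2 times it, then the intrinsics apply), "R" (3x3) and "t" (3): a world point X has camera coordinates R X + t; the wrist camera has in their place "hand_eye" (4x4, takes a point from camera to tool coordinates, whose origin is the TCP and whose axes are the flange's). Camera axes: x right, y down, z forward; pixel columns grow to the right and rows downward; lengths in m; the calibration is good to about 2 mm. A picture is of the moment at which its call begins: read the wrist's pose just before it. get_calibration takes no time and is no camera call.
- arm.finish_job(): hands the job in; it is judged then, once.
Trained networks look in the newest picture that a camera, given by its name, has taken for a name from the list of things; names that differ only in an ending like _2 or _b are one class to them, and where a whole thing is asked for, a point or a joint stands for the part that bears it (a point fixed in the world has none). Each returns a list of dicts, best first, with "confidence" (0 to 1); they miss things now and then, are a little off and sometimes report something else, mostly with a low value. They report only what shows in the picture. A call takes as long as a camera call. They do not tell look-alikes from the thing itself.
- arm.look_for(label, camera): "box" ([centre column, centre row, width, height] in pixels, round what is visible of it).
- arm.cut_out(label, camera): "mask" (480x640 bool, what is visible of it) and "box" ([centre column, centre row, width, height] in pixels, round what is visible of it).
- arm.landmark_of(label, camera): "at" ([column, row] in pixels: a listed point, or the origin of a listed thing).
The state is a dict: "time_s": time; "joint_positions": joint angles; "qd": joint speeds; "tau": joint torques, N m; "position": TCP position; "tool_rot": TCP orientation; "force": force on the tool from outside, world axes, zero at the start; "ft_torque": the same for the moment, N m; "finger_gap": finger opening in m; "grasp_force": force on a finger pad.
Only numpy, scipy, OpenCV 4.12 (cv2) and the standard library are available. Lean on these libraries where they do the work, as an engineer would, in place of code of your own. Each camera call takes 0.05 s, during which the arm holds its last target. There are 200 camera calls.

## Working session

There is one attempt and no reset: what is moved stays moved. The work goes in short steps, Python scripts to look and compute and a tool call to move; the robot and the scene stay as the last step left them, time stands still between calls to the robot, and variables do not carry over. Pictures are saved under pics/ and viewed, at most 10 in all, crops included, and the job is handed in when it is done.

Besides the shell and the picture viewer there is one more tool, called after "Call:" as name(argument=value, ...), one argument or row to a line, values as JSON. arm_command: Moves the arm, as the interface text tells. Its arguments: {"type":"object","properties":{"plan":{"type":"array","items":{"type":"number"}},"grip_force":{"type":"number"}},"required":["plan"]}

```bash
mkdir -p pics; ls; cat > h.py <<'E'
import numpy as np, cv2
from cell import arm
from scipy.spatial.transform import Rotation as Ro
def camT(name, st=None):
    c=arm.get_calibration(name)
    if 'R' in c:
        R=np.array(c['R']);t=np.array(c['t']); return c,R.T,-R.T@t
    H=np.array(c['hand_eye']); st=st or arm.sense()
    Rt=Ro.from_rotvec(st['tool_rot']).as_matrix()
    return c,Rt@H[:3,:3],Rt@H[:3,3]+np.array(st['position'])
def rays(c,uv):
    K=np.array(c['camera_matrix']); d=np.array([c['k1'],0,0,0,0],float)
    # undistort by iteration
    p=(np.atleast_2d(uv)-[K[0,2],K[1,2]])/[K[0,0],K[1,1]]; q=p.copy()
    for _ in range(20): q=p/(1+c['k1']*(q**2).sum(1,keepdims=True))
    return np.c_[q,np.ones(len(q))]
def at_z(name,uv,z,st=None):
    c,R,o=camT(name,st); d=rays(c,uv)@R.T
    return o+d*((z-o[2])/d[:,2])[:,None]
def at_depth(name,uv,dep,st=None):
    c,R,o=camT(name,st); return o+(rays(c,uv)*np.atleast_1d(dep)[:,None])@R.T
def cloud(name,dep,st=None,mask=None):
    m=(dep>0) if mask is None else mask&(dep>0)
    v,u=np.nonzero(m); return at_depth(name,np.c_[u,v].astype(float),dep[v,u],st),np.c_[u,v]
E
python3 - <<'E'
from h import *
st=arm.sense(); print(st)
try: print('nose',arm.nose_length)
except Exception as e: print(e)
for n in('top','side'):
    p,d=arm.snapshot(n); cv2.imwrite(f'pics/{n}0.png',p[:,:,::-1]); np.savez(f'{n}0.npz',p=p,d=d)
    c,R,o=camT(n);print(n,o.round(3),c['k1'])
    for l in ['bin_opening','flap_press','flap_hinge','chute_handle','chute_mouth','chute','dish_a_center','bin']:
        for r in arm.landmark_of(l,n)[:4]: print(l,np.round(r['at'],1),round(r['confidence'],2), at_depth(n,[r['at']],d[int(r['at'][1]),int(r['at'][0])]).round(3))
E
```

```text
pics
{'time_s': 0.0, 'joint_positions': array([-1.37762910e+00,  3.14005841e-01,  4.49947288e-02,  1.30355302e+00,
       -1.35771927e-05,  1.43117843e+00]), 'qd': array([-4.90964563e-04, -4.21404348e-04, -3.82224870e-05,  4.87026410e-05,
        5.55580366e-04, -2.30796287e-03]), 'tau': array([-3.57723638e-04, -4.80625463e+01,  2.98535067e+01,  1.92455063e-02,
       -1.04678088e-04, -5.73888371e-06]), 'position': array([ 0.18772048, -0.54297153,  0.22431219]), 'tool_rot': array([-3.09646066e+00, -5.20036239e-01,  9.56064178e-05]), 'force': array([ 0.39867725, -0.42522076,  0.46239763]), 'ft_torque': array([ 0.02254311,  0.03074918, -0.01697721]), 'grasp_force': 0.0, 'finger_gap': 0.08552723168176408}
nose 0.022
top [-0.296  0.037  1.746] -0.07433611809776469
bin_opening [370.8 211.1] 0.66 [[ 0.243 -0.102  0.78 ]]
flap_hinge [364.2 199.5] 0.52 [[ 0.638 -0.177  0.148]]
chute_handle [268.  265.2] 0.63 [[0.46  0.127 0.104]]
chute_mouth [252.7 230.5] 0.87 [[0.611 0.174 0.046]]
chute [254.7 248.5] 0.94 [[0.549 0.17  0.043]]
dish_a_center [218.4 244.1] 0.88 [[0.57  0.283 0.049]]
dish_a_center [306.5 236.9] 0.87 [[0.574 0.006 0.049]]
dish_a_center [246.9 301.3] 0.79 [[0.372 0.198 0.048]]
dish_a_center [263.4 260.6] 0.75 [[0.502 0.144 0.05 ]]
bin [257.5 248.8] 0.55 [[0.546 0.161 0.045]]
side [0.118 0.879 0.751] 0.0022039058173720307
bin_opening [326.1 194.9] 0.94 [[ 0.571 -0.167  0.16 ]]
flap_press [342.1 190.7] 0.7 [[ 0.538 -0.203  0.162]]
flap_hinge [305.8 192.5] 0.85 [[ 0.63 -0.16  0.16]]
chute_handle [316.1 288.6] 0.83 [[0.46  0.157 0.105]]
chute_mouth [243.7 310.6] 0.76 [[0.616 0.22  0.04 ]]
chute [277.4 314.2] 0.69 [[0.497 0.268 0.11 ]]
dish_a_center [237.1 337.1] 0.68 [[0.583 0.301 0.043]]
dish_a_center [341.2 338.8] 0.57 [[0.375 0.222 0.043]]
dish_a_center [296.3 307.8] 0.54 [[0.505 0.171 0.045]]
bin [323.4 187.1] 0.4 [[ 0.596 -0.205  0.162]]
```

```bash
python3 - <<'E'
import cv2
p=cv2.imread('pics/top0.png'); cv2.imwrite('pics/top0c.png',cv2.resize(p[140:360,150:450],None,fx=2.66,fy=2.66,interpolation=cv2.INTER_CUBIC))
E
```

```text
(no output)
```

View pics/top0c.png

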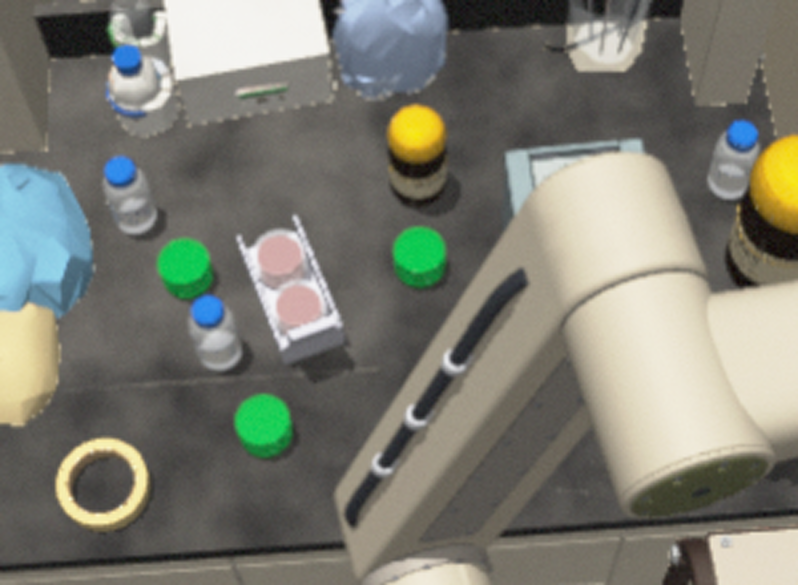

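View pics/side0.png

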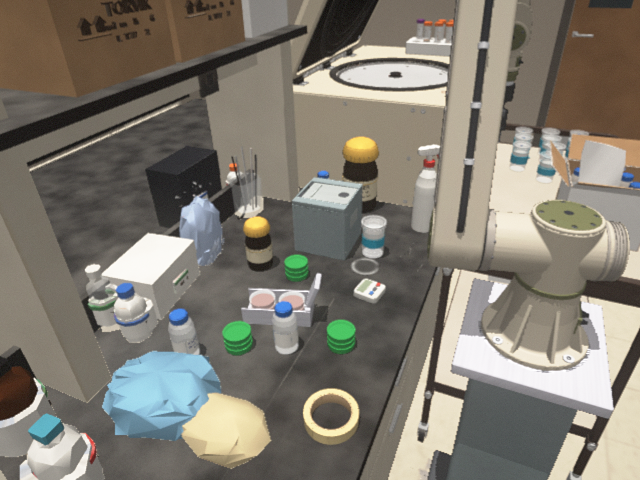

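The top crop shows the chute at crop (290,285), with two pink stacks at (280,257) and (300,305). The bin is under the arm, around (575,175), and the bottle by the chute is at (215,330). The side view shows the closed bin at (328,215), the filter cup at (372,235) and the chute at (278,305).

Candidates for the stacks (top view, full image):
- Green look-alikes at (218,244), (306,237) and (247,301).
- Pink stacks in the chute at (255,237) and (263,255). These are the ones meant; the crop confirms the colour.

```bash
cat > fit.py <<'E'
from h import *
T=np.load('top0.npz');S=np.load('side0.npz')
A,_=cloud('top',T['d']);B,_=cloud('side',S['d'])
def box(P,lo,hi): return P[((P>lo)&(P<hi)).all(1)]
# chute: wall-height pts
for n,P in(('top',A),('side',B)):
    Q=box(P,[.40,.07,.012],[.68,.245,.125]); np.save(n+'_ch.npy',Q)
    r=cv2.minAreaRect((box(Q,[0,0,.03],[1,1,.06])[:,:2]*1000).astype(np.float32)); print(n,'chute',r)
    H=box(P,[.38,.05,.095],[.5,.2,.115]); print('handle top',len(H),H.mean(0).round(4) if len(H) else '')
Q=box(B,[.4,-.35,.150],[.75,-.05,.175]); print('side bin',len(Q),cv2.minAreaRect((Q[:,:2]*1000).astype(np.float32)),np.percentile(Q[:,2],[5,50,95]))
Q=Q[(Q[:,2]>.155)]
im=np.zeros((300,350),np.uint8)
for p in Q: im[int((p[0]-.4)*1000)%300,int((p[1]+.35)*1000)%350]=255
print(cv2.minAreaRect((Q[:,:2]*1000).astype(np.float32)))
E
python3 fit.py; python3 - <<'E'
from h import *
d=np.load('side0.npz')['d']
for l in ['bottle_by_chute_center','filter_cup_center','brown_bottle_center','timer_center']:
    for n in ['side']:
        for r in arm.landmark_of(l,n)[:3]: print(l,np.round(r['at']),round(r['confidence'],2), at_depth(n,[r['at']],d[int(r['at'][1]),int(r['at'][0])]).round(3))
for r in arm.cut_out('bin','side')[:2]:
    P,_=cloud('side',d,mask=r['mask']); print(r['confidence'],np.round(r['box']),P.min(0).round(3),P.max(0).round(3))
    q=P[P[:,2]>.15]; print(cv2.minAreaRect((q[:,:2]*1000).astype(np.float32)))
E
```

```text
top chute ((514.4456787109375, 183.05056762695312), (220.45301818847656, 147.88742065429688), 18.59589385986328)
handle top 79 [0.4651 0.1311 0.106 ]
side chute ((520.754150390625, 171.29812622070312), (130.90182495117188, 251.64476013183594), 82.09495544433594)
handle top 115 [0.4675 0.1383 0.1049]
side bin 1686 ((571.1505737304688, -178.1024169921875), (153.4120330810547, 164.30848693847656), 1.4018975496292114) [0.15376662 0.16227184 0.16510967]
((571.1505737304688, -178.1024169921875), (153.4120330810547, 164.30848693847656), 1.4018975496292114)
bottle_by_chute_center [284. 328.] 0.84 [[0.483 0.271 0.078]]
bottle_by_chute_center [324. 190.] 0.73 [[ 0.592 -0.196  0.159]]
filter_cup_center [372. 233.] 0.93 [[ 0.426 -0.138  0.086]]
brown_bottle_center [260. 242.] 0.61 [[0.678 0.025 0.096]]
timer_center [369. 290.] 0.72 [[0.382 0.014 0.017]]
timer_center [184. 336.] 0.64 [[0.663 0.366 0.077]]
0.64 [326. 218.  72.  87.] [ 0.492 -0.471 -0.004] [ 0.799 -0.093  0.168]
((571.1505737304688, -178.1024169921875), (153.4120330810547, 164.30848693847656), 1.4018975496292114)
```

```bash
cat >> h.py <<'E'
R0=np.array([[0,1,0],[1,0,0],[0,0,-1.]])
def pose(psi,th): return Ro.from_euler('ZY',[psi,th],degrees=True).as_matrix()@R0
def rel(p,psi,th,st=None):
    "shift (cm, tool axes) and turn (deg) from the measured pose"
    st=st or arm.sense(); R=Ro.from_rotvec(st['tool_rot']).as_matrix()
    return np.r_[R.T@(np.array(p)-st['position'])*100, Ro.from_matrix(R.T@pose(psi,th)).as_rotvec(degrees=True)].round(2)
def now():
    s=arm.sense(); R=Ro.from_rotvec(s['tool_rot']).as_matrix(); e=Ro.from_matrix(R@R0.T).as_euler('ZYX',degrees=True)
    print('t',round(s['time_s'],2),'p',s['position'].round(4),'psi,th,roll',e.round(2),'F',np.round(s['force'],1),'gap',round(s['finger_gap'],4),'q',s['joint_positions'].round(2)); return s
E
python3 - <<'E'
from h import *
now(); print(rel([.43,-.18,.40],0,0))
c=arm.get_calibration('wrist');print(np.round(c['hand_eye'],3),np.round(c['camera_matrix']))
E
```

```text
t 1.15 p [ 0.1878 -0.5435  0.2252] psi,th,roll [-7.093e+01 -1.000e-02 -0.000e+00] F [0.4 0.1 1.1] gap 0.0853 q [-1.38  0.31  0.05  1.3  -0.    1.43]
[ 3.476e+01 -2.644e+01 -1.748e+01  1.000e-02  1.000e-02 -7.093e+01]
[[-0.    -0.951 -0.308  0.079]
 [ 1.    -0.    -0.     0.001]
 [-0.    -0.308  0.951 -0.149]
 [ 0.     0.     0.     1.   ]] [[344.   0. 319.]
 [  0. 344. 236.]
 [  0.   0.   1.]]
```

Call:
arm_command(
  plan=[3.5,-2.6,-4,0,0,-7,-1,7,-5.2,-8,0,0,-14,-1,10.5,-8,-12,0,0,-21,-1,14,-10.6,-16,0,0,-28,-1,17.5,-13.2,-17.5,0,0,-35,-1,21,-16,-17.5,0,0,-42,-1,24.5,-18.5,-17.5,0,0,-49,-1,27,-20.5,-17.5,0,0,-55,-1],
  grip_force=40,
)

```text
time_s: 1.82
position: [0.3436, -0.3106, 0.3924]
tool_rot: [2.501, 1.897, 0.0]
force: [0.7, -0.4, 0.3]
finger_gap: 0.0001
grasp_force: 0.0
```

```bash
python3 -c "
from h import *
now(); print(rel([.46,-.18,.40],0,0))"
```

```text
t 1.82 p [ 0.3436 -0.3106  0.3924] psi,th,roll [-15.65  -0.13  -0.1 ] F [ 0.7 -0.4  0.3] gap 0.0001 q [-0.91  0.1   0.18  1.65  0.    0.94]
[ 15.71   7.68  -0.77   0.12   0.11 -15.65]
```

Call:
arm_command(
  plan=[3.8,1.8,-0.3,0,0,-5,-1,7.6,3.8,-0.6,0,0,-10,-1,11.4,5.7,-0.8,0,0,-15.6,-1,15.4,7.6,-0.8,0,0,-15.6,-1,15.4,7.6,-0.8,0,0,-15.6,-1,15.4,7.6,-0.8,0,0,-15.6,-1],
)

```text
time_s: 2.32
position: [0.4595, -0.1823, 0.3986]
tool_rot: [-2.222, -2.221, -0.0]
force: [-0.3, -0.1, 0.1]
finger_gap: 0.0
grasp_force: 0.0
```

```bash
python3 - <<'E'
from h import *
s=now(); p,d=arm.snapshot('wrist'); cv2.imwrite('pics/w1.png',p[:,:,::-1]); np.savez('w1.npz',p=p,d=d,pos=s['position'],rot=s['tool_rot'])
for l in ['flap_press','bin_opening','flap_hinge','filter_cup_center','bin']:
    for r in arm.landmark_of(l,'wrist')[:2]: print(l,np.round(r['at']),round(r['confidence'],2), at_depth('wrist',[r['at']],d[int(r['at'][1]),int(r['at'][0])],s).round(3))
P,_=cloud('wrist',d,s)
def bx(z0,z1): 
    Q=P[(P[:,0]>.4)&(P[:,0]<.75)&(P[:,1]>-.3)&(P[:,1]<-.05)&(P[:,2]>z0)&(P[:,2]<z1)]; return Q
Q=bx(.145,.18); print(len(Q),cv2.minAreaRect((Q[:,:2]*1000).astype(np.float32)),np.percentile(Q[:,2],[5,50,95]))
# robust edges
for a,(i,j) in {'left':(1,0)}.items(): pass
T,S=A=np.load('top0.npz'),np.load('side0.npz')
p,d=arm.snapshot('top'); np.savez('top1.npz',p=p,d=d)
P2,_=cloud('top',d); m=(P2[:,0]>.4)&(P2[:,0]<.75)&(P2[:,1]>-.3)&(P2[:,1]<-.05)&(P2[:,2]>.145)&(P2[:,2]<.18)
print('top',m.sum(),cv2.minAreaRect((P2[m][:,:2]*1000).astype(np.float32)))
E
```

```text
t 2.32 p [ 0.4595 -0.1823  0.3986] psi,th,roll [-0.04 -0.    0.  ] F [-0.3 -0.1  0.1] gap 0.0 q [-0.54  0.17  0.28  1.68  0.    1.03]
flap_press [377. 200.] 0.94 [[ 0.526 -0.187  0.165]]
bin_opening [426. 196.] 0.62 [[ 0.583 -0.182  0.164]]
flap_hinge [470. 195.] 0.73 [[ 0.634 -0.18   0.163]]
17832 ((571.4273681640625, -181.9769287109375), (152.6125030517578, 158.3451690673828), 1.848973035812378) [0.16181957 0.16436332 0.16663412]
top 551 ((536.8301391601562, -243.62939453125), (70.0692138671875, 144.70462036132812), 60.45381164550781)
```

View pics/w1.png

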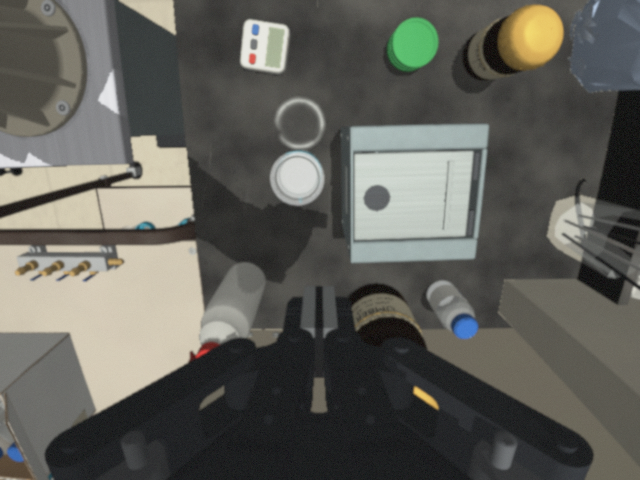

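Call:
arm_command(
  plan=[0,2,3,0,0,0,-1,0,4,6.5,0,0,0,-1,-0.3,6,10,0,0,0,-1,-0.3,6.6,13.5,0,0,0,-1,-0.3,6.6,16.5,0,0,0,-1,-0.3,6.6,19,0,0,0,-1,-0.3,6.6,20,0,0,0,-1,-0.3,6.6,20.3,0,0,0,-1],
)

```text
time_s: 3.33
position: [0.5225, -0.188, 0.1936]
tool_rot: [-2.227, -2.21, 0.002]
force: [-0.3, 0.8, -0.2]
finger_gap: -0.0001
grasp_force: 0.0
```

Call:
arm_command(
  plan=[0,0,0.4,0,0,0,-1,0,0,0.8,0,0,0,-1,0,0,1.2,0,0,0,-1,0,0,1.5,0,0,0,-1],
)

```text
time_s: 3.67
position: [0.5248, -0.1884, 0.1818]
tool_rot: [2.226, 2.213, 0.001]
force: [0.4, -0.0, 0.3]
finger_gap: -0.0002
grasp_force: 0.0
```

Call:
arm_command(
  plan=[0,0,0.4,0,0,0,-1,0,0,0.8,0,0,0,-1,0,0,0.8,0,0,0,-1],
)

```text
time_s: 3.92
position: [0.5238, -0.1877, 0.1721]
tool_rot: [-2.227, -2.215, 0.0]
force: [0.4, -0.8, 0.5]
finger_gap: 0.0
grasp_force: 0.0
```

Call:
arm_command(
  plan=[0,0,0.3,0,0,0,-1,0,0,0.5,0,0,0,-1,0,0,0.5,0,0,0,-1],
)

```text
time_s: 4.17
position: [0.524, -0.1878, 0.1673]
tool_rot: [-2.227, -2.215, 0.0]
force: [-0.4, 0.8, -0.0]
finger_gap: 0.0002
grasp_force: 0.0
```

```bash
python3 - <<'E'
from h import *
now(); p,d=arm.snapshot('side'); cv2.imwrite('pics/s2.png',cv2.resize(p[120:300,240:480,::-1],None,fx=3.3,fy=3.3,interpolation=cv2.INTER_CUBIC))
E
```

```text
t 4.17 p [ 0.524  -0.1878  0.1673] psi,th,roll [-0.33  0.03  0.01] F [-0.4  0.8 -0. ] gap 0.0002 q [-0.49  0.3  -0.11  1.16 -0.    1.09]
```

View pics/s2.png

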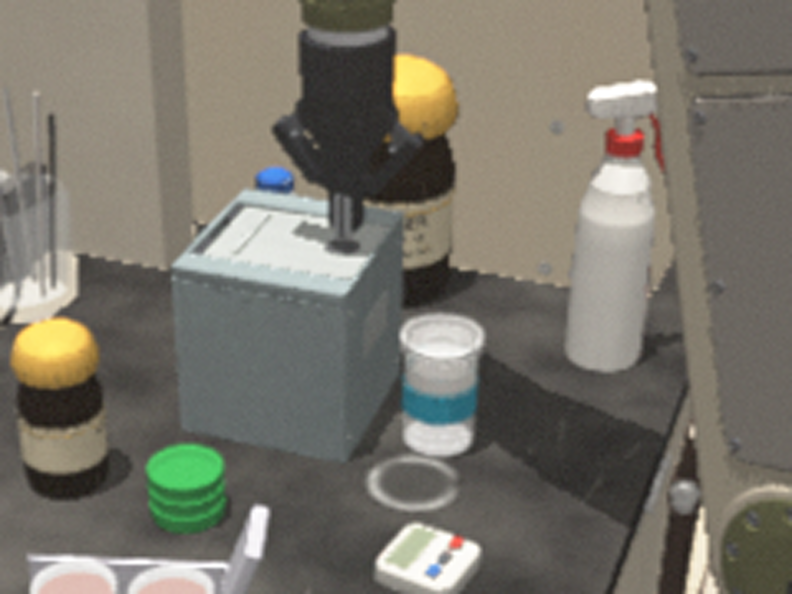

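The crop shows the closed fingertips at (345,240), right at the pad, with the flap still flush. I'll go on down in small steps.

Call:
arm_command(
  plan=[0,0,0.3,0,0,0,-1,0,0,0.5,0,0,0,-1,0,0,0.5,0,0,0,-1],
)

```text
time_s: 4.47
position: [0.5239, -0.1878, 0.1622]
tool_rot: [-2.227, -2.215, 0.0]
force: [0.2, -0.6, 0.1]
finger_gap: 0.0001
grasp_force: 0.0
```

```bash
python3 - <<'E'
from h import *
s=now()
# depth of finger tips in wrist view near image centre-bottom vs flap
p,d=arm.snapshot('wrist'); cv2.imwrite('pics/w3.png',p[:,:,::-1]); P,uv=cloud('wrist',d,s)
m=(abs(P[:,0]-s['position'][0])<.03)&(abs(P[:,1]-s['position'][1])<.03); print('finger/pad z pct',np.percentile(P[m][:,2],[0,1,5,20,50]))
m=(abs(P[:,0]-.58)<.03)&(abs(P[:,1]+.18)<.03);print('flap mid',np.median(P[m],axis=0))
E
```

```text
t 4.47 p [ 0.5239 -0.1878  0.1622] psi,th,roll [-0.33  0.04  0.01] F [ 0.2 -0.6  0.1] gap 0.0001 q [-0.49  0.3  -0.12  1.14 -0.    1.09]
finger/pad z pct [0.00325607 0.16279946 0.16361358 0.16514303 0.22956245]
flap mid [ 0.56945099 -0.17858863  0.2229089 ]
```

View pics/w3.png

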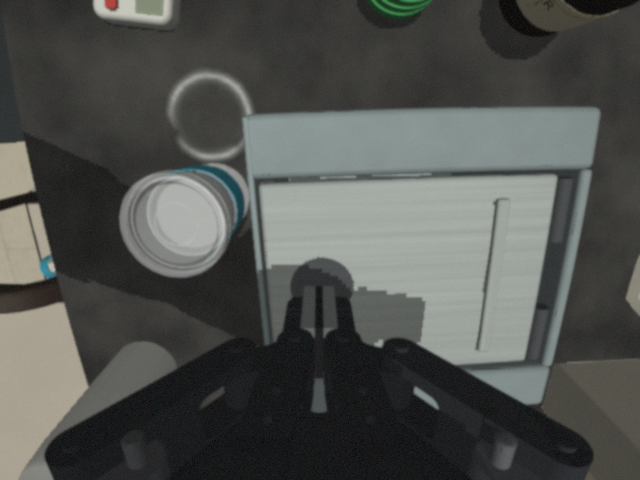

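The fingertips at (318,290) are in line with the pad at (322,283). There's still no contact, so I'll keep going down gently.

Call:
arm_command(
  plan=[0,0,0.3,0,0,0,-1,0,0,0.5,0,0,0,-1,0,0,0.5,0,0,0,-1],
)

```text
time_s: 4.77
position: [0.524, -0.1878, 0.1572]
tool_rot: [-2.228, -2.215, 0.0]
force: [0.4, -0.3, -0.2]
finger_gap: -0.0001
grasp_force: 0.0
```

```bash
python3 - <<'E'
from h import *
s=now()
p,d=arm.snapshot('wrist'); cv2.imwrite('pics/w4.png',p[:,:,::-1]); np.savez('w4.npz',p=p,d=d)
im=np.full(d.shape+(3,),0.); P=at_depth('wrist',np.stack(np.meshgrid(np.arange(640.),np.arange(480.)),-1).reshape(-1,2),d.ravel(),s).reshape(480,640,3)
for v in (130,160,200,230,250,265,275,285,295,305,320,340): print(v,[(u,P[v,u].round(3).tolist() if d[v,u]>0 else 0) for u in (311,326,360,450)])
E
```

```text
t 4.77 p [ 0.524  -0.1878  0.1572] psi,th,roll [-0.33  0.03  0.01] F [ 0.4 -0.3 -0.2] gap -0.0001 q [-0.49  0.31 -0.13  1.13 -0.    1.09]
130 [(311, [0.522, -0.112, 0.164]), (326, [0.527, -0.112, 0.166]), (360, [0.541, -0.112, 0.166]), (450, [0.577, -0.112, 0.165])]
160 [(311, [0.521, -0.124, 0.166]), (326, [0.527, -0.124, 0.166]), (360, [0.541, -0.124, 0.166]), (450, [0.578, -0.124, 0.166])]
200 [(311, [0.521, -0.14, 0.164]), (326, [0.528, -0.14, 0.164]), (360, [0.542, -0.141, 0.163]), (450, [0.581, -0.141, 0.163])]
230 [(311, [0.521, -0.154, 0.164]), (326, [0.528, -0.154, 0.164]), (360, [0.542, -0.154, 0.163]), (450, [0.582, -0.154, 0.164])]
250 [(311, [0.521, -0.163, 0.163]), (326, [0.528, -0.163, 0.163]), (360, [0.543, -0.164, 0.163]), (450, [0.583, -0.164, 0.163])]
265 [(311, [0.521, -0.17, 0.164]), (326, [0.528, -0.17, 0.164]), (360, [0.543, -0.171, 0.162]), (450, [0.584, -0.171, 0.163])]
275 [(311, [0.521, -0.175, 0.165]), (326, [0.528, -0.175, 0.163]), (360, [0.543, -0.176, 0.163]), (450, [0.585, -0.176, 0.163])]
285 [(311, [0.521, -0.18, 0.164]), (326, [0.528, -0.18, 0.164]), (360, [0.543, -0.181, 0.163]), (450, [0.585, -0.181, 0.164])]
295 [(311, [0.521, -0.178, 0.177]), (326, [0.527, -0.178, 0.177]), (360, [0.543, -0.186, 0.163]), (450, [0.586, -0.186, 0.163])]
305 [(311, [0.521, -0.178, 0.185]), (326, [0.527, -0.178, 0.186]), (360, [0.544, -0.191, 0.164]), (450, [0.586, -0.191, 0.163])]
320 [(311, [0.521, -0.178, 0.197]), (326, [0.527, -0.178, 0.197]), (360, [0.544, -0.198, 0.164]), (450, [0.588, -0.2, 0.163])]
340 [(311, 0), (326, [0.527, -0.177, 0.211]), (360, [0.538, -0.177, 0.211]), (450, [0.589, -0.212, 0.162])]
```

```bash
python3 - <<'E'
from h import *
s=now()
p,d=arm.snapshot('side'); P,uv=cloud('side',d)
m=(abs(P[:,0]-.524)<.03)&(abs(P[:,1]+.178)<.03)&(P[:,2]>.166)&(P[:,2]<.26)
for z in np.arange(.166,.26,.006):
    k=m&(abs(P[:,2]-z)<.003)
    if k.any(): print(round(z,3),k.sum(),P[k].min(0).round(3),P[k].max(0).round(3))
u0=uv[m]; print(u0.min(0),u0.max(0))
print(arm.nose_length, [a for a in dir(arm) if a[0]!='_'])
E
```

```text
t 4.82 p [ 0.524  -0.1878  0.1574] psi,th,roll [-0.34  0.03  0.01] F [ 0.4 -0.1  0.1] gap -0.0002 q [-0.49  0.31 -0.13  1.13 -0.    1.09]
0.166 8 [ 0.515 -0.183  0.166] [ 0.531 -0.176  0.169]
0.172 18 [ 0.513 -0.193  0.169] [ 0.535 -0.173  0.175]
0.178 20 [ 0.511 -0.19   0.175] [ 0.538 -0.174  0.181]
0.184 24 [ 0.51  -0.19   0.181] [ 0.538 -0.176  0.187]
0.19 20 [ 0.512 -0.188  0.187] [ 0.539 -0.172  0.193]
0.196 24 [ 0.509 -0.189  0.193] [ 0.538 -0.171  0.199]
0.202 17 [ 0.509 -0.183  0.199] [ 0.533 -0.173  0.205]
0.208 32 [ 0.497 -0.184  0.205] [ 0.552 -0.172  0.211]
0.214 54 [ 0.496 -0.196  0.211] [ 0.554 -0.172  0.217]
0.22 46 [ 0.495 -0.2    0.217] [ 0.553 -0.168  0.223]
0.226 29 [ 0.497 -0.204  0.223] [ 0.554 -0.168  0.229]
0.232 28 [ 0.509 -0.195  0.229] [ 0.54  -0.167  0.235]
0.238 25 [ 0.503 -0.181  0.235] [ 0.541 -0.167  0.241]
0.244 34 [ 0.5   -0.182  0.241] [ 0.549 -0.166  0.247]
0.25 40 [ 0.496 -0.182  0.247] [ 0.551 -0.165  0.253]
0.256 44 [ 0.495 -0.179  0.253] [ 0.551 -0.166  0.259]
[333 161] [354 194]
0.022 ['PlanningError', 'cut_out', 'finish_job', 'get_calibration', 'landmark_of', 'look_for', 'nose_length', 'sense', 'snapshot']
```

Both cameras put the real fingertips about 12 mm above the reported TCP height, so the tool offset differs from the stated one. Contact will give the exact value, so I'm descending further.

Call:
arm_command(
  plan=[0,0,0.2,0,0,0,-1,0,0,0.4,0,0,0,-1,0,0,0.4,0,0,0,-1],
)

```text
time_s: 5.12
position: [0.5243, -0.188, 0.1536]
tool_rot: [2.228, 2.215, 0.0]
force: [-0.5, -0.5, 1.6]
finger_gap: 0.0002
grasp_force: 0.9
```

Call:
arm_command(
  plan=[0,0,0.2,0,0,0,-1,0,0,0.4,0,0,0,-1,0,0,0.4,0,0,0,-1],
)

```text
time_s: 5.37
position: [0.5243, -0.188, 0.1495]
tool_rot: [2.228, 2.215, 0.0]
force: [-0.6, -1.0, 2.2]
finger_gap: 0.0001
grasp_force: 0.9
```

Call:
arm_command(
  plan=[0,0,0.2,0,0,0,-1,0,0,0.4,0,0,0,-1,0,0,0.4,0,0,0,-1],
)

```text
time_s: 5.62
position: [0.5245, -0.188, 0.1464]
tool_rot: [2.227, 2.214, 0.001]
force: [-0.8, 1.0, 6.7]
finger_gap: -0.0002
grasp_force: 3.7
```

Call:
arm_command(
  plan=[0,0,0.3,0,0,0,-1,0,0,0.3,0,0,0,-1],
)

```text
time_s: 5.78
position: [0.5248, -0.188, 0.1454]
tool_rot: [2.226, 2.213, 0.002]
force: [-4.4, 2.5, 17.9]
finger_gap: 0.0004
grasp_force: 9.3
```

Call:
arm_command(
  plan=[0,0,-4,0,0,0,-1,0,0,-8,0,0,0,-1,0,-3,-12,0,0,0,-1,0,-6,-15,0,0,0,-1,0,-9,-18,0,0,0,-1,3,-11,-20,0,0,0,-1,6,-12,-21,0,0,0,-1,9,-13,-21,0,0,0,-1],
)

```text
time_s: 6.45
position: [0.394, -0.0968, 0.3558]
tool_rot: [2.228, 2.209, 0.003]
force: [0.5, -0.1, -0.6]
finger_gap: 0.0001
grasp_force: 0.0
```

```bash
python3 - <<'E'
from h import *
s=now()
p,d=arm.snapshot('side'); P,uv=cloud('side',d)
m=(P[:,0]>.48)&(P[:,0]<.7)&(P[:,1]>-.26)&(P[:,1]<-.10)&(P[:,2]>.175)&(P[:,2]<.32)
print(m.sum(),P[m].min(0).round(3),P[m].max(0).round(3))
T,dT=arm.snapshot('top'); np.savez('top2.npz',p=T,d=dT)
print('chute handle',[(np.round(r['at'],1),round(r['confidence'],2),at_z('top',[r['at']],.085).round(4)) for r in arm.landmark_of('chute_handle','top')[:2]])
print('mouth',[(np.round(r['at'],1),round(r['confidence'],2),at_z('top',[r['at']],.004).round(4)) for r in arm.landmark_of('chute_mouth','top')[:2]])
print(rel([.42,.10,.35],10,0))
E
```

```text
t 6.45 p [ 0.394  -0.0968  0.3558] psi,th,roll [-0.49 -0.26 -0.11] F [ 0.5 -0.1 -0.6] gap 0.0001 q [-0.44 -0.03 -0.04  1.55  0.    1.14]
268 [ 0.531 -0.233  0.175] [ 0.625 -0.124  0.275]
chute handle [(array([266.2, 264.9]), 0.84, array([[0.4703, 0.1336, 0.085 ]]))]
mouth [(array([255. , 228.5]), 0.79, array([[0.6405, 0.1698, 0.004 ]])), (array([367.5, 272.5]), 0.19, array([[ 0.4574, -0.1771,  0.004 ]]))]
[ 19.68   2.45   0.27   0.05   0.05 -10.24]
```

Call:
arm_command(
  plan=[3,0.6,0,0,0,-2,-1,6.5,1.6,0,0,0,-4,0,10,3,0,0,0,-6,1,13.5,4,0,0,0,-8,1,17,5.5,0,0,0,-10,1,19.5,7,0,0,0,-12,1,19.5,7,0,0,0,-12,1,19.5,7,0,0,0,-12,1],
)

```text
time_s: 7.32
position: [0.4668, 0.098, 0.3509]
tool_rot: [-1.981, -2.436, 0.004]
force: [-0.6, 0.7, -1.1]
finger_gap: 0.0834
grasp_force: 0.0
```

```bash
python3 - <<'E'
from h import *
s=now()
p,d=arm.snapshot('wrist'); cv2.imwrite('pics/w5.png',p[:,:,::-1]); np.savez('w5.npz',p=p,d=d,pos=s['position'],rot=s['tool_rot'])
for l,z in [('chute_handle',.085),('chute_mouth',.004),('chute',0),('dish_a_center',.0265),('bottle_by_chute_center',.059)]:
    for r in arm.landmark_of(l,'wrist')[:4]: print(l,np.round(r['at']),round(r['confidence'],2), at_z('wrist',[r['at']],z,s).round(3))
r=arm.cut_out('chute','wrist')
for k in r[:2]:
    P,_=cloud('wrist',d,s,k['mask']); print(k['confidence'],k['box'],P.min(0).round(3),P.max(0).round(3))
    for z0,z1 in((.02,.054),(.098,.115)):
        q=P[(P[:,2]>z0)&(P[:,2]<z1)]
        if len(q)>5: print(z0,len(q),cv2.minAreaRect((q[:,:2]*1000).astype(np.float32)), q.mean(0).round(4))
p,d=arm.snapshot('side'); P,uv=cloud('side',d)
m=(P[:,0]>.48)&(P[:,0]<.7)&(P[:,1]>-.26)&(P[:,1]<-.10)&(P[:,2]>.175)&(P[:,2]<.32)
print('flap',m.sum(),P[m].min(0).round(3),P[m].max(0).round(3))
E
```

```text
t 7.32 p [0.4668 0.098  0.3509] psi,th,roll [11.78  0.17  0.  ] F [-0.6  0.7 -1.1] gap 0.0834 q [ 0.04  0.12  0.1   1.56 -0.    1.4 ]
chute_handle [330. 161.] 0.76 [[0.471 0.137 0.085]]
chute_mouth [253. 233.] 0.41 [[0.385 0.001 0.004]]
chute [400. 154.] 0.84 [[0.572 0.159 0.   ]]
dish_a_center [370. 157.] 0.72 [[0.526 0.147 0.027]]
dish_a_center [389. 262.] 0.6 [[0.592 0.004 0.027]]
dish_a_center [272. 102.] 0.57 [[0.385 0.191 0.027]]
dish_a_center [447.  62.] 0.56 [[0.594 0.284 0.027]]
bottle_by_chute_center [366.  71.] 0.75 [[0.493 0.247 0.059]]
bottle_by_chute_center [470. 294.] 0.61 [[ 0.712 -0.007  0.059]]
0.61 [255.6, 356.8, 52.0, 74.8] [ 0.396 -0.307 -0.   ] [ 0.471 -0.135  0.108]
0.02 409 ((430.2689514160156, -153.39100646972656), (61.71847152709961, 32.06354522705078), 3.8681252002716064) [ 0.4332 -0.1452  0.038 ]
0.098 1647 ((432.572265625, -168.64947509765625), (67.80921936035156, 69.11038970947266), 31.58522605895996) [ 0.4319 -0.1698  0.1019]
flap 397 [ 0.543 -0.227  0.175] [ 0.629 -0.124  0.287]
```

View pics/w5.png

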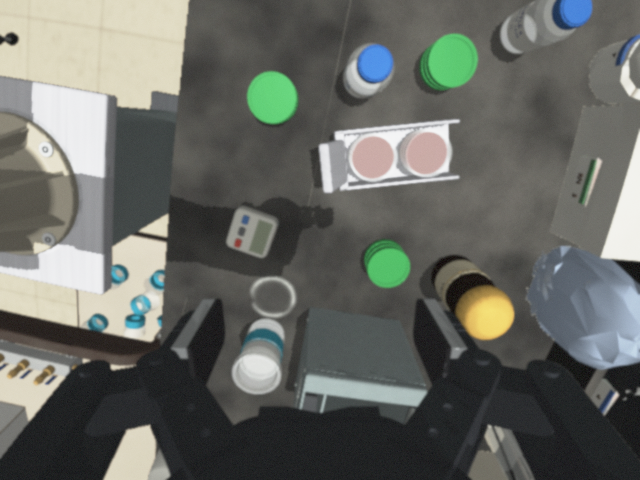

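The wrist picture shows the chute handle's top edge at (325,165), pink stacks at (372,157) and (425,152), the bottle by the chute at (370,68) and the open flap at (365,345). Next I'll fit the chute pose from depth.

```bash
cat > chfit.py <<'E'
from h import *
import sys
W=np.load('w5.npz'); s=dict(position=W['pos'],tool_rot=W['rot']); p,d=W['p'].astype(int),W['d']
roi=np.zeros(d.shape,bool); roi[112:198,312:465]=1
pink=roi&(p[...,0]-p[...,1]>25)
n,l,st,c=cv2.connectedComponentsWithStats(pink.astype(np.uint8))
for i in range(1,n):
    if st[i,4]>200:
        P,_=cloud('wrist',d,s,l==i); m=(P[:,2]>.042)&(P[:,2]<.056); print('dish',np.round(c[i]),((P[m].min(0)+P[m].max(0))/2).round(4),P[m].mean(0).round(4),at_z('wrist',[c[i]],.049,s).round(4))
P,uv=cloud('wrist',d,s,roi)
H=P[(P[:,2]>.100)&(P[:,2]<.118)]; r=cv2.minAreaRect((H[:,:2]*1000).astype(np.float32)); print('handle top',len(H),r,np.median(H[:,2]))
HB=P[(P[:,2]>.06)&(P[:,2]<.118)]; r=cv2.minAreaRect((HB[:,:2]*1000).astype(np.float32)); print('handle all',len(HB),r)
Wl=P[(P[:,2]>.02)&(P[:,2]<.055)]; r=cv2.minAreaRect((Wl[:,:2]*1000).astype(np.float32)); print('walls',len(Wl),r)
E
python3 chfit.py
```

```text
dish [426. 153.] [0.5927 0.1694 0.0503] [0.5924 0.1697 0.0501] [[0.5927 0.1697 0.049 ]]
dish [372. 157.] [0.5261 0.1495 0.0501] [0.5258 0.1497 0.0501] [[0.526  0.1497 0.049 ]]
handle top 605 ((468.8001403808594, 130.23484802246094), (14.280624389648438, 55.494075775146484), 17.639272689819336) 0.10835131974579887
handle all 1118 ((475.7993469238281, 132.53311157226562), (29.035503387451172, 55.65584945678711), 17.534435272216797)
walls 5153 ((558.3447265625, 158.85162353515625), (159.88417053222656, 76.9746322631836), 17.941781997680664)
```

```bash
python3 - <<'E'
from h import *
print(rel([.452,.125,.154],17.6,-20)); print(rel([.4845,.1352,.0596],17.6,-20))
E
```

```text
[  3.06  -0.78  19.9  -19.95   1.07  -5.96]
[  3.41   2.6   29.34 -19.95   1.07  -5.96]
```

Call:
arm_command(
  plan=[0.5,-0.1,2.5,-3,0.2,-1,1,1,-0.3,5.5,-6,0.3,-2,1,1.5,-0.4,9,-9,0.5,-3,1,2,-0.5,12.5,-12,0.7,-4,1,2.6,-0.7,16,-16,0.9,-5,1,3.1,-0.8,19,-20,1.1,-6,1,3.1,-0.8,19.9,-20,1.1,-6,1,3.1,-0.8,19.9,-20,1.1,-6,1],
)

```text
time_s: 8.38
position: [0.445, 0.1256, 0.148]
tool_rot: [1.721, 2.354, 0.406]
force: [-0.3, -0.1, 0.3]
finger_gap: 0.0851
grasp_force: 0.0
```

```bash
python3 - <<'E'
from h import *
s=now(); print(rel([.4845,.1352,.0596],17.6,-20))
p,d=arm.snapshot('wrist'); cv2.imwrite('pics/w6.png',p[:,:,::-1]); P,uv=cloud('wrist',d,s)
H=P[(P[:,2]>.100)&(P[:,2]<.116)&(abs(P[:,0]-.469)<.04)&(abs(P[:,1]-.13)<.05)]; print(len(H), cv2.minAreaRect((H[:,:2]*1000).astype(np.float32)) if len(H) else '')
E
```

```text
t 8.38 p [0.445  0.1256 0.148 ] psi,th,roll [ 17.63 -19.46   0.19] F [-0.3 -0.1  0.3] gap 0.0851 q [ 0.04 -0.13 -0.71  0.66  0.09  1.32]
[-0.31  0.88  9.69 -0.54 -0.21  0.03]
1660 ((466.8174133300781, 130.0033721923828), (13.128120422363281, 55.19267654418945), 15.400812149047852)
```

View pics/w6.png

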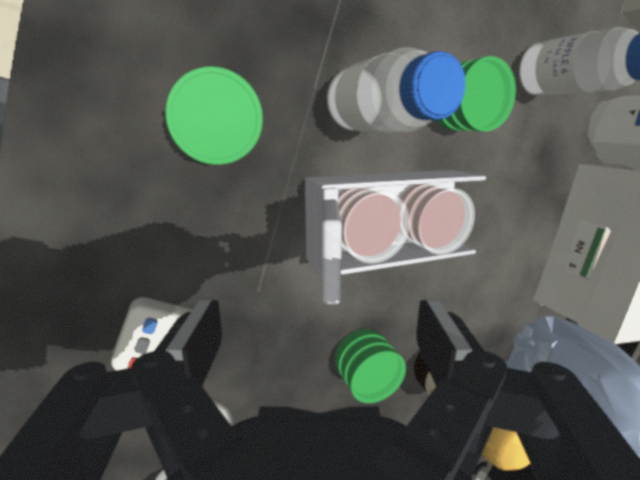

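The handle is seen edge-on at (332,247), between the open fingers at about (200,340) and (440,340). It lines up, so I'm going down to grip.

Call:
arm_command(
  plan=[-0.3,0.8,1,-0.5,-0.2,0,1,-0.3,0.8,3,-0.5,-0.2,0,1,-0.3,0.8,5,-0.5,-0.2,0,1,-0.3,0.8,7,-0.5,-0.2,0,1,-0.3,0.8,8.5,-0.5,-0.2,0,1,-0.3,0.8,9.4,-0.5,-0.2,0,1,-0.3,0.8,9.4,-0.5,-0.2,0,1],
)

```text
time_s: 9.02
position: [0.4943, 0.1354, 0.0696]
tool_rot: [1.709, 2.338, 0.424]
force: [0.0, -0.1, 0.2]
finger_gap: 0.0855
grasp_force: 0.0
```

```bash
python3 - <<'E'
from h import *
s=now(); print(rel([.4835,.135,.0596],17.6,-20))
E
```

```text
t 9.02 p [0.4943 0.1354 0.0696] psi,th,roll [ 17.71 -20.69  -0.22] F [ 0.  -0.1  0.2] gap 0.0855 q [ 0.06  0.06 -0.77  0.39  0.08  1.34]
[ 0.29 -1.32  0.57  0.69  0.18  0.1 ]
```

Call:
arm_command(
  plan=[0.1,-0.7,0.2,0.4,0,0,1,0.3,-1.3,0.5,0.7,0,0,1,0.3,-1.3,0.5,0.7,0,0,1],
)

```text
time_s: 9.27
position: [0.4791, 0.1351, 0.0591]
tool_rot: [1.716, 2.348, 0.407]
force: [-0.5, -0.2, -0.2]
finger_gap: 0.0852
grasp_force: 0.0
```

```bash
python3 - <<'E'
from h import *
s=now(); print(rel([.4835,.135,.0596],17.6,-20))
E
```

```text
t 9.27 p [0.4791 0.1351 0.0591] psi,th,roll [ 17.72 -19.79  -0.16] F [-0.5 -0.2 -0.2] gap 0.0852 q [ 0.06  0.05 -0.8   0.38  0.08  1.34]
[-0.15  0.4   0.1  -0.21  0.12  0.11]
```

Call:
arm_command(
  plan=[-0.1,0.4,0.1,0,0,0,0.6,-0.1,0.4,0.1,0,0,0,0,-0.1,0.4,0.1,0,0,0,-0.4,-0.1,0.4,0.1,0,0,0,-1,-0.1,0.4,0.1,0,0,0,-1,-0.1,0.4,0.1,0,0,0,-1,-0.1,0.4,0.1,0,0,0,-1,-0.1,0.4,0.1,0,0,0,-1],
  grip_force=80,
)

```text
time_s: 9.93
position: [0.4838, 0.1355, 0.0594]
tool_rot: [1.715, 2.348, 0.408]
force: [-1.0, 0.3, 1.8]
finger_gap: 0.0114
grasp_force: 78.0
```

Call:
arm_command(
  plan=[0,0,0,0,0,0,-1,0,0,0,0,0,0,-1],
)

```text
time_s: 10.1
position: [0.4838, 0.1355, 0.0594]
tool_rot: [1.715, 2.348, 0.408]
force: [-2.3, 0.3, 2.7]
finger_gap: 0.0109
grasp_force: 78.2
```

```bash
python3 - <<'E'
from h import *
s=now(); p,d=arm.snapshot('side'); cv2.imwrite('pics/s7.png',cv2.resize(p[200:400,190:420,::-1],None,fx=3,fy=3,interpolation=cv2.INTER_CUBIC))
E
```

```text
t 10.1 p [0.4838 0.1355 0.0594] psi,th,roll [ 17.73 -19.83  -0.16] F [-2.3  0.3  2.7] gap 0.0109 q [ 0.06  0.06 -0.79  0.38  0.08  1.34]
```

View pics/s7.png

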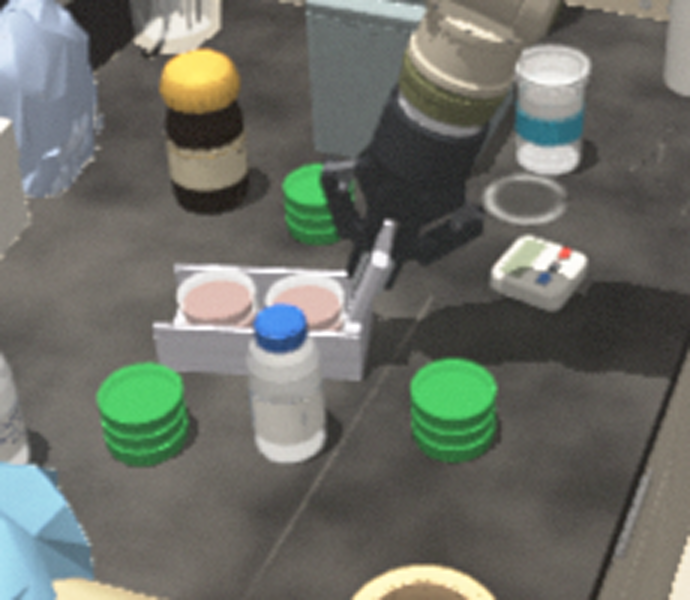

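The crop shows the front finger at (355,258) in front of the handle plate at (375,265), clear of the stacks, with the gap equal to the plate. I'm lifting it level with a firmer grip.

Call:
arm_command(
  plan=[0,0.2,-0.5,0,0,0,-1,0,0.5,-1.5,0,0,0,-1,0,1.3,-3.5,0,0,0,-1,0,2.3,-6.2,0,0,0,-1,0,3.4,-9.2,0,0,0,-1,0,4.4,-12,0,0,0,-1,0,5.2,-14.2,0,0,0,-1,0,5.8,-15.8,0,0,0,-1],
  grip_force=115,
)

```text
time_s: 10.82
position: [0.4845, 0.136, 0.2297]
tool_rot: [1.715, 2.347, 0.408]
force: [0.2, -0.1, -4.3]
finger_gap: 0.011
grasp_force: 112.5
```

Call:
arm_command(
  plan=[0,0.4,-1,0,0,0,-1,0,0.6,-1.7,0,0,0,-1,0,0.6,-1.7,0,0,0,-1],
)

```text
time_s: 11.07
position: [0.4846, 0.1361, 0.2466]
tool_rot: [1.715, 2.347, 0.408]
force: [0.1, -0.5, -3.0]
finger_gap: 0.0109
grasp_force: 112.5
```

```bash
cat >> h.py <<'E'
def chute_tilt(s):
    "chute pose seen from the side camera: dish tops plane"
    p,d=arm.snapshot('side'); q=p.astype(int); m=(q[...,0]-q[...,1]>22)&(q[...,2]>110)
    P,uv=cloud('side',d,None,m); o=s['position']; k=(np.linalg.norm(P[:,:2]-o[:2],axis=1)<.28)&(abs(P[:,2]-o[2])<.15); P=P[k]
    c=P.mean(0); n=np.linalg.svd(P-c)[2][2]; n*=np.sign(n[2]); print('dish pts',len(P),c.round(3),'normal',n.round(3),'ext',P.min(0).round(3),P.max(0).round(3)); return p,d
E
python3 - <<'E'
from h import *
s=now(); p,d=chute_tilt(s)
for w in [([.44,.06,.25],12,-20),([.40,.0,.25],9,-20),([.37,-.06,.25],6,-20),([.353,-.12,.25],4,-20),([.353,-.187,.25],1.85,-20)]: print(w,rel(*w))
E
```

```text
t 11.07 p [0.4846 0.1361 0.2466] psi,th,roll [ 17.72 -19.86  -0.18] F [ 0.1 -0.5 -3. ] gap 0.0109 q [ 0.07 -0.12 -0.45  0.9   0.08  1.34]
dish pts 480 [0.561 0.167 0.232] normal [ 0.124 -0.354  0.927] ext [ 0.501 -0.016  0.135] [0.727 0.206 0.238]
([0.44, 0.06, 0.25], 12, -20) [-5.91 -5.98 -2.62 -0.21 -1.78  5.37]
([0.4, 0.0, 0.25], 9, -20) [-10.41 -11.28  -4.51  -0.21  -2.8    8.19]
([0.37, -0.06, 0.25], 6, -20) [-15.22 -15.69  -6.09  -0.21  -3.82  11.01]
([0.353, -0.12, 0.25], 4, -20) [-20.42 -18.93  -7.24  -0.2   -4.5   12.89]
([0.353, -0.187, 0.25], 1.85, -20) [-26.81 -20.85  -7.91  -0.2   -5.23  14.92]
```

Call:
arm_command(
  plan=[-0.4,-0.5,-0.2,0,-0.1,0.3,-1,-1.3,-1.4,-0.5,0,-0.3,1,-1,-2.6,-2.8,-1.1,0,-0.7,2,-1,-4.2,-4.5,-1.8,0,-1.1,3.3,-1,-6,-6.4,-2.6,0,-1.6,4.7,-1,-7.7,-8.3,-3.3,0,-2.1,6.1,-1,-9.3,-10,-4,0,-2.5,7.3,-1,-10.4,-11.3,-4.5,0,-2.8,8.2,-1],
)

```text
time_s: 11.78
position: [0.3978, -0.0009, 0.2482]
tool_rot: [1.882, 2.199, 0.381]
force: [-0.4, -0.1, -4.0]
finger_gap: 0.0109
grasp_force: 112.5
```

```bash
python3 - <<'E'
from h import *
s=now()
for w in [([.37,-.06,.25],6,-20),([.353,-.12,.25],4,-20),([.353,-.187,.25],1.85,-20)]: print(w,rel(*w))
E
```

```text
t 11.78 p [ 0.3978 -0.0009  0.2482] psi,th,roll [  8.86 -19.65   0.03] F [-0.4 -0.1 -4. ] gap 0.0109 q [-0.33 -0.33 -0.59  1.    0.16  1.11]
([0.37, -0.06, 0.25], 6, -20) [-5.41 -3.39 -1.41 -0.35 -1.    2.7 ]
([0.353, -0.12, 0.25], 4, -20) [-11.08  -5.84  -2.28  -0.35  -1.68   4.58]
([0.353, -0.187, 0.25], 1.85, -20) [-17.7   -6.81  -2.63  -0.35  -2.41   6.6 ]
```

Call:
arm_command(
  plan=[-1.2,-0.8,-0.3,0,-0.2,0.5,-1,-3,-2,-0.8,-0.1,-0.6,1.5,-1,-5.4,-3.4,-1.4,-0.2,-1,2.7,-1,-8,-4.6,-1.8,-0.3,-1.3,3.5,-1,-10.6,-5.6,-2.2,-0.3,-1.7,4.5,-1,-13.3,-6.2,-2.4,-0.3,-2,5.4,-1,-15.8,-6.6,-2.6,-0.3,-2.3,6.2,-1,-17.2,-6.8,-2.6,-0.3,-2.4,6.5,-1],
)

```text
time_s: 12.45
position: [0.354, -0.1836, 0.2502]
tool_rot: [2.0, 2.066, 0.364]
force: [1.0, -0.5, -4.4]
finger_gap: 0.0104
grasp_force: 112.5
```

Call:
arm_command(
  plan=[-0.5,0,0,0,0,0.1,-1,-0.5,0,0,0,0,0.1,-1],
)

```text
time_s: 12.62
position: [0.3546, -0.1867, 0.2501]
tool_rot: [2.002, 2.066, 0.367]
force: [-1.2, -0.2, -3.4]
finger_gap: 0.0104
grasp_force: 112.5
```

```bash
python3 - <<'E'
from h import *
s=now(); p,d=arm.snapshot('side'); cv2.imwrite('pics/s8.png',cv2.resize(p[100:300,240:480,::-1],None,fx=3.2,fy=3,interpolation=cv2.INTER_CUBIC))
P,uv=cloud('side',d); q=p.astype(int)[uv[:,1],uv[:,0]]
R=pose(1.85,0)@R0.T; o=s['position']; L=(P-o)@R   # chute-like axes about TCP
m=(L[:,0]>-.01)&(L[:,0]<.175)&(abs(L[:,1])<.045)&(L[:,2]>-.075)&(L[:,2]<.02); L=L[m];q=q[m]
pk=q[:,0]-q[:,1]>22; Q=L[pk]; print('pink',len(Q))
if len(Q)>10:
    print(Q.min(0).round(3),Q.max(0).round(3)); A=np.c_[Q[:,:2],np.ones(len(Q))]; print('slope x,y (deg)',np.degrees(np.linalg.lstsq(A,Q[:,2],rcond=None)[0][:2]).round(1),np.median(Q[:,2]))
# near wall top edge
for x in np.arange(.02,.17,.02):
    k=(abs(L[:,0]-x)<.01)&(L[:,1]>.025); print(round(x,2),L[k][:,2].max().round(4) if k.any() else '', L[k][:,2].min().round(4) if k.any() else '',L[k][:,1].max().round(3) if k.any() else '')
print('mouth x max',L[:,0].max())
E
```

```text
t 12.62 p [ 0.3546 -0.1867  0.2501] psi,th,roll [  1.8  -20.02   0.11] F [-1.2 -0.2 -3.4] gap 0.0104 q [-0.91 -0.26 -0.54  1.08  0.28  0.66]
pink 220
[ 0.025 -0.007 -0.022] [ 0.147  0.033 -0.009]
slope x,y (deg) [-0.1 -0.9] -0.011657784027444051
0.02 -0.0109 -0.0601 0.044
0.04 -0.0111 -0.0604 0.045
0.06 -0.0088 -0.0611 0.044
0.08 -0.0106 -0.0601 0.044
0.1 -0.0131 -0.0608 0.045
0.12 -0.0095 -0.0596 0.045
0.14 -0.0113 -0.0606 0.045
0.16 -0.0141 -0.059 0.043
mouth x max 0.15948245348219453
```

View pics/s8.png

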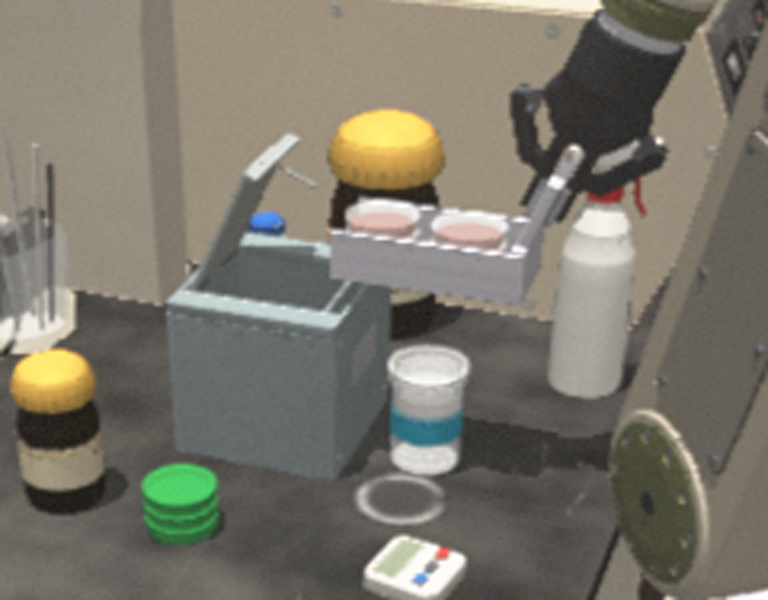

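Level in the gripper, with mouth (340,240) just in front of the opening and the flap pin tip at (315,185) above. Working out the tipping path now.

```bash
cat > pour.py <<'E'
from h import *
B=np.array([.577,-.182]); ps=np.radians(1.85); ex=np.array([np.cos(ps),np.sin(ps)])
def tcp(mx,mz,ph):
    f=np.radians(ph); a,b=.1592,-.0554
    x=mx-(a*np.cos(f)+b*np.sin(f)); z=mz-(-a*np.sin(f)+b*np.cos(f)); return np.r_[B+ex*x,z]
if __name__=='__main__':
    s=now()
    for mx,mz,ph in [(-.057,.192,4),(-.049,.189,8),(-.044,.183,12),(-.040,.177,16),(-.035,.17,20),(-.031,.162,25),(-.027,.153,30),(-.025,.148,34),(-.025,.145,38)]:
        print(mx,mz,ph,tcp(mx,mz,ph).round(3),rel(tcp(mx,mz,ph),1.85,-20+ph,s).tolist())
E
python3 pour.py
```

```text
t 12.67 p [ 0.3546 -0.1856  0.2502] psi,th,roll [  1.87 -20.03   0.13] F [ 0.6  1.2 -4.4] gap 0.0107 q [-0.91 -0.26 -0.54  1.08  0.28  0.66]
-0.057 0.192 4 [ 0.365 -0.189  0.258] [-0.35, 1.26, -0.41, 4.03, -0.13, 0.02]
-0.049 0.189 8 [ 0.378 -0.188  0.266] [-0.35, 2.75, -0.68, 8.03, -0.13, 0.03]
-0.044 0.183 12 [ 0.389 -0.188  0.27 ] [-0.35, 3.9, -0.72, 12.03, -0.13, 0.03]
-0.04 0.177 16 [ 0.399 -0.188  0.274] [-0.35, 5.01, -0.72, 16.03, -0.13, 0.04]
-0.035 0.17 20 [ 0.411 -0.187  0.277] [-0.36, 6.23, -0.53, 20.03, -0.13, 0.04]
-0.031 0.162 25 [ 0.425 -0.187  0.279] [-0.36, 7.63, -0.34, 25.03, -0.13, 0.05]
-0.027 0.153 30 [ 0.44  -0.186  0.281] [-0.36, 9.05, 0.06, 30.03, -0.12, 0.05]
-0.025 0.148 34 [ 0.451 -0.186  0.283] [-0.36, 10.18, 0.22, 34.03, -0.12, 0.06]
-0.025 0.145 38 [ 0.461 -0.186  0.287] [-0.36, 11.21, 0.21, 38.03, -0.12, 0.06]
```

Call:
arm_command(
  plan=[-0.3,1.3,-0.4,4,-0.1,0,-1,-0.3,2.7,-0.7,8,-0.1,0,-1,-0.3,3.9,-0.7,12,-0.1,0,-1,-0.3,5,-0.7,16,-0.1,0,-1,-0.3,6.2,-0.5,20,-0.1,0,-1,-0.4,7.6,-0.3,25,-0.1,0,-1,-0.4,9,0,30,-0.1,0,-1,-0.4,10.2,0.2,34,-0.1,0,-1],
)

```text
time_s: 13.33
position: [0.4535, -0.1849, 0.2847]
tool_rot: [-2.055, -2.133, 0.264]
force: [-0.8, -0.7, -2.3]
finger_gap: 0.0109
grasp_force: 113.0
```

```bash
python3 pour.py | sed -n '1p;8,$p'
```

```text
t 13.33 p [ 0.4535 -0.1849  0.2847] psi,th,roll [ 2.11 14.02 -0.12] F [-0.8 -0.7 -2.3] gap 0.0109 q [-0.48  0.33  0.19  1.64 -0.12  1.07]
-0.027 0.153 30 [ 0.44  -0.186  0.281] [-0.1, -1.22, 0.73, -4.02, 0.17, 0.26]
-0.025 0.148 34 [ 0.451 -0.186  0.283] [-0.11, -0.19, 0.23, -0.02, 0.18, 0.25]
-0.025 0.145 38 [ 0.461 -0.186  0.287] [-0.11, 0.65, -0.37, 3.98, 0.19, 0.25]
```

Call:
arm_command(
  plan=[0,0.3,-0.2,2,0,0,-1,0,0.7,-0.4,4,0,0,-1,0,0.7,-0.4,4,0,0,-1,0,0.7,-0.4,4,0,0,-1,0,0.7,-0.4,4,0,0,-1,0,0.7,-0.4,4,0,0,-1],
)

```text
time_s: 13.83
position: [0.4592, -0.186, 0.2874]
tool_rot: [-2.022, -2.092, 0.329]
force: [-0.0, 0.3, -1.5]
finger_gap: 0.0109
grasp_force: 113.3
```

```bash
python3 - <<'E'
from h import *
s=now(); p,d=arm.snapshot('side'); cv2.imwrite('pics/s9.png',cv2.resize(p[100:300,240:480,::-1],None,fx=3.2,fy=3,interpolation=cv2.INTER_CUBIC))
E
```

```text
t 13.83 p [ 0.4592 -0.186   0.2874] psi,th,roll [ 1.95 17.77 -0.13] F [-0.   0.3 -1.5] gap 0.0109 q [-0.46  0.4   0.27  1.72 -0.15  1.1 ]
```

View pics/s9.png

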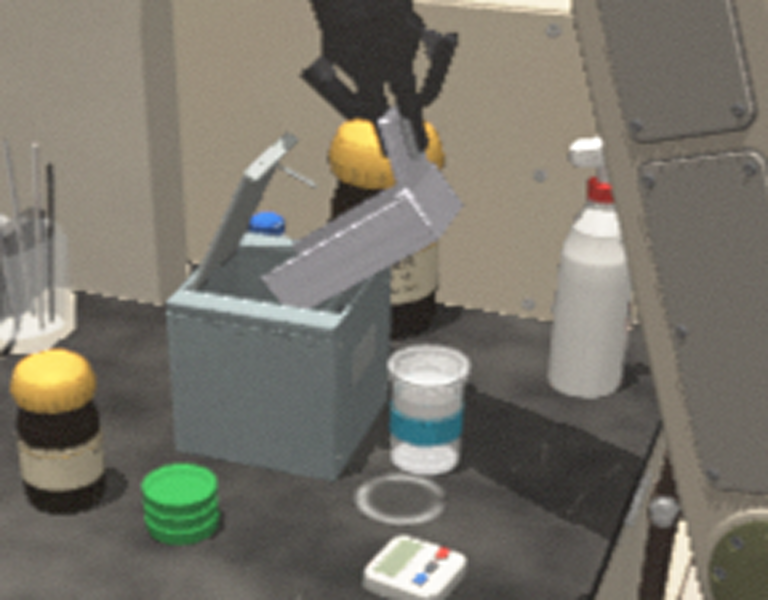

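The crop shows the chute tipped into the opening, mouth at (290,285), with no pink visible and the wrist load reduced. Now backing out along the same path.

```bash
python3 pour.py
```

```text
t 13.88 p [ 0.4592 -0.1862  0.2876] psi,th,roll [ 1.92 17.77 -0.14] F [-0.6 -0.5 -1.8] gap 0.0105 q [-0.46  0.4   0.27  1.72 -0.15  1.1 ]
-0.057 0.192 4 [ 0.365 -0.189  0.258] [0.06, -8.06, 5.65, -33.77, 0.14, 0.12]
-0.049 0.189 8 [ 0.378 -0.188  0.266] [0.06, -7.06, 4.53, -29.77, 0.14, 0.11]
-0.044 0.183 12 [ 0.389 -0.188  0.27 ] [0.06, -6.17, 3.79, -25.77, 0.15, 0.11]
-0.04 0.177 16 [ 0.399 -0.188  0.274] [0.05, -5.29, 3.11, -21.77, 0.15, 0.1]
-0.035 0.17 20 [ 0.411 -0.187  0.277] [0.05, -4.21, 2.51, -17.77, 0.15, 0.1]
-0.031 0.162 25 [ 0.425 -0.187  0.279] [0.05, -2.99, 1.81, -12.77, 0.16, 0.09]
-0.027 0.153 30 [ 0.44  -0.186  0.281] [0.04, -1.62, 1.25, -7.77, 0.16, 0.08]
-0.025 0.148 34 [ 0.451 -0.186  0.283] [0.04, -0.63, 0.69, -3.77, 0.16, 0.08]
-0.025 0.145 38 [ 0.461 -0.186  0.287] [0.04, 0.18, 0.04, 0.23, 0.16, 0.07]
```

Call:
arm_command(
  plan=[0,-0.6,0.7,-3.8,0.1,0.1,-1,0,-1.6,1.2,-7.8,0.1,0.1,-1,0,-3,1.8,-12.8,0.1,0.1,-1,0,-4.2,2.5,-17.8,0.1,0.1,-1,0,-5.7,3.5,-23.8,0.1,0.1,-1,0,-7,4.5,-29.8,0.1,0.1,-1,0,-8.1,5.7,-33.8,0.1,0.1,-1,0,-9.2,6.8,-37.8,0.1,0.1,-1],
)

```text
time_s: 14.55
position: [0.3497, -0.1894, 0.2505]
tool_rot: [1.996, 2.064, 0.364]
force: [-1.2, -0.6, -1.9]
finger_gap: 0.011
grasp_force: 113.4
```

```bash
python3 - <<'E'
from h import *
s=now(); p,d=arm.snapshot('side'); P,uv=cloud('side',d); q=p.astype(int)[uv[:,1],uv[:,0]]
def pinks(P,q,t):
    pk=(q[:,0]-q[:,1]>22)&(q[:,2]>90)&(P[:,0]>.3)&(P[:,0]<.7)&(P[:,1]>-.3)&(P[:,1]<.25)&(P[:,2]<.3); Q=P[pk]; print(t,len(Q),np.round(np.percentile(Q,[5,50,95],axis=0),3).tolist() if len(Q) else '')
pinks(P,q,'side')
p,d=arm.snapshot('top'); P,uv=cloud('top',d); pinks(P,p.astype(int)[uv[:,1],uv[:,0]],'top')
p,d=arm.snapshot('wrist'); P,uv=cloud('wrist',d,s); pinks(P,p.astype(int)[uv[:,1],uv[:,0]],'wrist')
for c in ('wrist','top'):
    for r in arm.landmark_of('dish_a_center',c)[:5]: print(c,np.round(r['at']),round(r['confidence'],2),at_z(c,[r['at']],.05,s).round(3))
for w in [([.353,-.12,.25],4,-20),([.37,-.06,.25],6,-20),([.40,.0,.25],9,-20)]: print(w,rel(*w).tolist())
E
```

```text
t 14.55 p [ 0.3497 -0.1894  0.2505] psi,th,roll [  1.93 -20.2   -0.24] F [-1.2 -0.6 -1.9] gap 0.011 q [-0.93 -0.27 -0.55  1.09  0.28  0.64]
side 74 [[0.365, -0.02, 0.019], [0.681, -0.002, 0.137], [0.696, 0.027, 0.143]]
top 37 [[0.585, -0.203, 0.052], [0.591, -0.19, 0.059], [0.613, -0.174, 0.069]]
wrist 837 [[0.374, -0.021, 0.025], [0.688, -0.004, 0.147], [0.699, 0.017, 0.15]]
wrist [451.  29.] 0.71 [[ 0.572 -0.002  0.05 ]]
wrist [316. 324.] 0.47 [[ 0.426 -0.341  0.05 ]]
top [220. 242.] 0.88 [[0.575 0.277 0.05 ]]
top [247. 299.] 0.56 [[0.38  0.197 0.05 ]]
top [308. 238.] 0.53 [[0.569 0.001 0.05 ]]
top [371. 238.] 0.42 [[ 0.554 -0.194  0.05 ]]
top [232. 265.] 0.42 [[0.493 0.241 0.05 ]]
([0.353, -0.12, 0.25], 4, -20) [7.07, 0.34, 0.24, -0.01, 0.88, -2.03]
([0.37, -0.06, 0.25], 6, -20) [13.01, 2.12, 0.88, -0.01, 1.57, -3.91]
([0.4, 0.0, 0.25], 9, -20) [18.92, 5.12, 1.95, -0.02, 2.59, -6.73]
```

Call:
arm_command(
  plan=[2,0.1,0,0,0.2,-0.5,-1,5,0.3,0.1,0,0.6,-1.4,-1,8,0.6,0.4,0,1,-2.3,-1,11,1.4,0.7,0,1.3,-3.2,-1,14,2.6,1,0,1.7,-4.3,-1,17,4.1,1.6,0,2.3,-5.8,-1,18.9,5.1,1.9,0,2.6,-6.7,-1,18.9,5.1,1.9,0,2.6,-6.7,-1],
)

```text
time_s: 15.47
position: [0.402, 0.0045, 0.2513]
tool_rot: [1.867, 2.208, 0.394]
force: [0.6, 0.6, -3.2]
finger_gap: 0.0108
grasp_force: 113.5
```

```bash
python3 - <<'E'
from h import *
now()
for w in [([.4838,.1355,.25],17.7,-20),([.4838,.1355,.22],17.7,-20)]: print(w,rel(*w).tolist())
E
```

```text
t 15.47 p [0.402  0.0045 0.2513] psi,th,roll [  9.54 -20.09   0.17] F [ 0.6  0.6 -3.2] gap 0.0108 q [-0.32 -0.32 -0.59  1.    0.16  1.11]
([0.4838, 0.1355, 0.25], 17.7, -20) [11.56, 9.57, 3.68, 0.1, 2.63, -7.66]
([0.4838, 0.1355, 0.22], 17.7, -20) [11.55, 8.54, 6.5, 0.1, 2.63, -7.66]
```

Call:
arm_command(
  plan=[1.5,1.2,0.5,0,0.3,-1,-1,3.5,2.9,1.1,0,0.8,-2.3,-1,5.5,4.6,1.7,0,1.3,-3.6,-1,7.5,6.2,2.4,0,1.7,-5,-1,9.5,7.9,3,0,2.2,-6.3,-1,11,9.1,3.5,0,2.5,-7.4,-1,11.5,9.6,3.7,0.1,2.6,-7.7,-1,11.5,9.6,3.7,0.1,2.6,-7.7,-1],
)

```text
time_s: 16.13
position: [0.4843, 0.1319, 0.2482]
tool_rot: [1.722, 2.344, 0.409]
force: [-0.3, -0.1, -2.3]
finger_gap: 0.0109
grasp_force: 113.6
```

```bash
python3 - <<'E'
from h import *
now()
for z in(.2,.12,.085,.07,.063): print(z,rel([.4838,.1355,z],17.7,-19.83).tolist())
E
```

```text
t 16.13 p [0.4843 0.1319 0.2482] psi,th,roll [ 17.39 -19.83  -0.02] F [-0.3 -0.1 -2.3] gap 0.0109 q [ 0.05 -0.12 -0.45  0.91  0.08  1.34]
0.2 [0.36, -1.58, 4.55, 0.0, 0.13, -0.3]
0.12 [0.37, -4.3, 12.08, 0.0, 0.13, -0.3]
0.085 [0.37, -5.48, 15.37, 0.0, 0.13, -0.3]
0.07 [0.37, -5.99, 16.78, 0.0, 0.13, -0.3]
0.063 [0.37, -6.23, 17.44, 0.0, 0.13, -0.3]
```

Call:
arm_command(
  plan=[0.1,-0.7,2,0,0,0,-1,0.2,-1.9,5.4,0,0,0,-1,0.3,-3.1,8.8,0,0.1,-0.2,-1,0.4,-4.3,12,0,0.1,-0.3,-1,0.4,-5.2,14.5,0,0.1,-0.3,-1,0.4,-5.7,16,0,0.1,-0.3,-1,0.4,-6,16.8,0,0.1,-0.3,-1,0.4,-6,16.8,0,0.1,-0.3,-1],
)

```text
time_s: 16.8
position: [0.4801, 0.1332, 0.0671]
tool_rot: [1.724, 2.348, 0.405]
force: [-0.2, 0.7, -2.4]
finger_gap: 0.0106
grasp_force: 113.4
```

```bash
python3 - <<'E'
from h import *
now()
for z in(.065,.061,.059): print(z,rel([.4838,.1355,z],17.7,-19.83).tolist())
E
```

```text
t 16.8 p [0.4801 0.1332 0.0671] psi,th,roll [ 17.43 -19.54   0.02] F [-0.2  0.7 -2.4] gap 0.0106 q [ 0.06  0.04 -0.78  0.42  0.08  1.34]
0.065 [0.11, 0.33, 0.34, -0.29, 0.07, -0.26]
0.061 [0.11, 0.19, 0.72, -0.29, 0.07, -0.26]
0.059 [0.11, 0.13, 0.9, -0.29, 0.07, -0.26]
```

Call:
arm_command(
  plan=[0,-0.1,0.3,-0.3,0,0,-1,0,-0.2,0.5,-0.3,0,0,-1,0,-0.2,0.6,-0.3,0,0,-1,0,-0.2,0.6,-0.3,0,0,-1],
)

```text
time_s: 17.13
position: [0.4831, 0.134, 0.064]
tool_rot: [1.717, 2.341, 0.417]
force: [-0.3, -0.1, -3.0]
finger_gap: 0.0104
grasp_force: 113.6
```

```bash
python3 - <<'E'
from h import *
now()
for z in(.061,.059): print(z,rel([.4831,.1345,z],17.7,-19.83).tolist())
E
```

```text
t 17.13 p [0.4831 0.134  0.064 ] psi,th,roll [ 17.51 -20.22  -0.05] F [-0.3 -0.1 -3. ] gap 0.0104 q [ 0.06  0.05 -0.79  0.39  0.08  1.34]
0.061 [0.04, -0.09, 0.29, 0.39, 0.12, -0.18]
0.059 [0.04, -0.16, 0.48, 0.39, 0.12, -0.18]
```

Call:
arm_command(
  plan=[0,-0.1,0.2,0.4,0,0,-1,0,-0.1,0.3,0.4,0,0,-1,0,-0.2,0.4,0.4,0,0,-1,0,-0.2,0.5,0.4,0,0,-1,0,-0.2,0.5,0.4,0,0,-1],
)

```text
time_s: 17.55
position: [0.484, 0.1344, 0.0595]
tool_rot: [1.718, 2.345, 0.411]
force: [-1.8, 0.5, 5.0]
finger_gap: 0.0105
grasp_force: 114.7
```

```bash
python3 - <<'E'
from h import *
now(); print(rel([.4831,.1345,.059],17.7,-19.83).tolist())
E
```

```text
t 17.55 p [0.484  0.1344 0.0595] psi,th,roll [ 17.55 -19.95  -0.07] F [-1.8  0.5  5. ] gap 0.0105 q [ 0.06  0.06 -0.79  0.38  0.08  1.34]
[0.03, -0.09, 0.02, 0.12, 0.12, -0.14]
```

Call:
arm_command(
  plan=[0,0,0,0,0,0,0,0,0,0,0,0,0,0.3,0,0,0,0,0,0,0.3,0,0,0,0,0,0,0.3,0,0,0,0,0,0,0.3,0,0,-1,0,0,0,0.3,0,0,-3,0,0,0,0.3,0,0,-6,0,0,0,0.3],
)

```text
time_s: 18.22
position: [0.4612, 0.1279, 0.1126]
tool_rot: [1.723, 2.35, 0.404]
force: [0.8, -0.5, -0.4]
finger_gap: 0.0557
grasp_force: 0.0
```

Call:
arm_command(
  plan=[0,0,-4,0,0,0,0.3,0,0,-8,0,0,0,-0.5,0,0,-12,4,0,0,-1,0,0,-16,8,0,0,-1,0,0,-20,13,0,1,-1,-1,0,-23,18,0,4,-1,-4,0,-25,20,0,8,-1,-8,0,-26,20,0,12,-1],
  grip_force=40,
)

```text
time_s: 18.88
position: [0.4045, 0.026, 0.3619]
tool_rot: [-2.084, -2.309, -0.028]
force: [2.1, 0.2, -0.3]
finger_gap: -0.0003
grasp_force: 0.0
```

```bash
python3 - <<'E'
from h import *
s=now(); p,d=arm.snapshot('top'); P,_=cloud('top',d); p2,d2=arm.snapshot('side'); S,_=cloud('side',d2)
for n,C in(('top',P),('side',S)):
    q=C[(C[:,0]>.44)&(C[:,0]<.67)&(C[:,1]>.09)&(C[:,1]<.215)&(C[:,2]>-.02)&(C[:,2]<.125)]
    w=q[(q[:,2]>.035)&(q[:,2]<.055)]; A=np.c_[w[:,:2],np.ones(len(w))]; print(n,len(w),'tilt',np.linalg.lstsq(A,w[:,2],rcond=None)[0].round(3),cv2.minAreaRect((w[:,:2]*1000).astype(np.float32)),'ztop',q[:,2].max().round(3))
q=S[(S[:,0]>.48)&(S[:,0]<.7)&(S[:,1]>-.26)&(S[:,1]<-.10)&(S[:,2]>.175)&(S[:,2]<.32)]; print('flap',q.min(0).round(3),q.max(0).round(3))
# flap behind: contact targets in bin frame, tool vertical, tip offset -.008 in tool z
B=np.array([.577,-.182]);a=np.radians(1.85);ex=np.array([np.cos(a),np.sin(a)])
for bx,tz in [(-.02,.36),(.06,.36),(.06,.26),(.03,.26)]: 
    t=np.r_[B+ex*bx,tz-.008]; print(bx,tz,t.round(3),rel(t,1.85,0).tolist())
E
```

```text
t 18.88 p [0.4045 0.026  0.3619] psi,th,roll [5.86 0.43 2.  ] F [ 2.1  0.2 -0.3] gap -0.0003 q [-0.16 -0.01 -0.01  1.59  0.03  1.31]
top 48 tilt [ 0.422 -1.373  0.079] ((559.2591552734375, 197.5449981689453), (122.52156066894531, 4.025522708892822), 17.42599105834961) ztop 0.052
side 476 tilt [-0.02   0.002  0.053] ((558.1194458007812, 160.7304229736328), (163.11903381347656, 82.48429870605469), 17.37203025817871) ztop 0.111
flap [ 0.544 -0.23   0.175] [ 0.629 -0.124  0.286]
-0.02 0.36 [ 0.557 -0.183  0.352] [-21.6, 13.19, 0.03, -0.44, -1.84, 3.35]
0.06 0.36 [ 0.637 -0.18   0.352] [-22.07, 21.18, -0.04, -0.44, -1.84, 3.35]
0.06 0.26 [ 0.637 -0.18   0.252] [-22.39, 21.25, 9.96, -0.44, -1.84, 3.35]
0.03 0.26 [ 0.607 -0.181  0.252] [-22.22, 18.25, 9.98, -0.44, -1.84, 3.35]
```

Call:
arm_command(
  plan=[-2,2,0,0,-0.3,0.4,-1,-5,4.7,0,-0.1,-0.5,1,-1,-8,7.6,0,-0.2,-0.8,1.5,-1,-10.9,10.4,0,-0.2,-1,2,-1,-13.8,13.2,0,-0.3,-1.3,2.5,-1,-16.7,16,0,-0.4,-1.5,3,-1,-19.6,18.8,0,-0.4,-1.8,3.3,-1,-22,21.2,0,-0.4,-1.8,3.4,-1],
)

```text
time_s: 19.65
position: [0.6378, -0.1732, 0.3484]
tool_rot: [-2.173, -2.263, 0.001]
force: [-0.1, 0.4, 0.4]
finger_gap: 0.0001
grasp_force: 0.0
```

```bash
cat > close.py <<'E'
from h import *
s=now(); B=np.array([.577,-.182]);a=np.radians(1.85);ex=np.array([np.cos(a),np.sin(a)])
b=(s['position'][:2]-B); print('bin xy',(b@ex).round(4),(b@[-ex[1],ex[0]]).round(4),'tip z',(s['position'][2]+.008).round(4))
def tgt(bx,tz): return np.r_[B+ex*bx,tz-.008]
for bx,tz in [(.06,.26)]: print(bx,tz,rel(tgt(bx,tz),1.85,0,s).tolist())
# arc: fingertip (half width in x ~.014) on outer face at r
for th in (1.15,1.0,.85,.7,.55,.4,.25,.1,0,-.085):
    r=.110; x=.060-r*np.cos(th)+(.003)*np.sin(th)+.012*np.sin(th); z=.159+r*np.sin(th)+.003*np.cos(th)
    print(th,round(x,3),round(z,3),rel(tgt(x,z),1.85,0,s).tolist())
E
python3 close.py
```

```text
t 19.65 p [ 0.6378 -0.1732  0.3484] psi,th,roll [2.33 0.2  0.15] F [-0.1  0.4  0.4] gap 0.0001 q [-0.39  0.53  0.67  1.72  0.    1.14]
bin xy 0.0611 0.0068 tip z 0.3564
0.06 0.26 [-0.7, -0.08, 9.64, -0.2, -0.15, 0.48]
1.15 0.029 0.261 [-0.68, -3.2, 9.59, -0.2, -0.15, 0.48]
1.0 0.013 0.253 [-0.67, -4.76, 10.34, -0.2, -0.15, 0.48]
0.85 -0.001 0.244 [-0.66, -6.2, 11.3, -0.2, -0.15, 0.48]
0.7 -0.014 0.232 [-0.65, -7.51, 12.45, -0.2, -0.15, 0.48]
0.55 -0.026 0.219 [-0.64, -8.66, 13.76, -0.2, -0.15, 0.48]
0.4 -0.035 0.205 [-0.64, -9.61, 15.21, -0.2, -0.15, 0.48]
0.25 -0.043 0.189 [-0.63, -10.34, 16.76, -0.2, -0.15, 0.48]
0.1 -0.048 0.173 [-0.63, -10.84, 18.38, -0.2, -0.15, 0.48]
0 -0.05 0.162 [-0.64, -11.04, 19.48, -0.2, -0.15, 0.48]
-0.085 -0.051 0.153 [-0.64, -11.13, 20.41, -0.2, -0.15, 0.48]
```

Call:
arm_command(
  plan=[-0.4,0,3,-0.1,-0.1,0.3,-1,-0.7,0,6,-0.2,-0.1,0.5,-1,-0.7,0,8.6,-0.2,-0.1,0.5,-1,-0.7,-0.1,9.6,-0.2,-0.1,0.5,-1,-0.7,-1.2,9.6,-0.2,-0.1,0.5,-1,-0.7,-2.4,9.6,-0.2,-0.1,0.5,-1,-0.7,-3.2,9.6,-0.2,-0.1,0.5,-1],
)

```text
time_s: 20.23
position: [0.6032, -0.1793, 0.2525]
tool_rot: [-2.183, -2.256, -0.0]
force: [0.6, 0.0, 0.2]
finger_gap: 0.0
grasp_force: 0.5
```

```bash
python3 close.py
```

```text
t 20.23 p [ 0.6032 -0.1793  0.2525] psi,th,roll [1.88 0.09 0.11] F [0.6 0.  0.2] gap 0.0 q [-0.42  0.42  0.27  1.42  0.    1.12]
bin xy 0.0263 0.0018 tip z 0.2605
0.06 0.26 [-0.18, 3.37, 0.05, -0.09, -0.11, 0.03]
1.15 0.029 0.261 [-0.18, 0.25, -0.01, -0.09, -0.11, 0.03]
1.0 0.013 0.253 [-0.18, -1.31, 0.74, -0.09, -0.11, 0.03]
0.85 -0.001 0.244 [-0.18, -2.76, 1.69, -0.09, -0.11, 0.03]
0.7 -0.014 0.232 [-0.18, -4.07, 2.84, -0.09, -0.11, 0.03]
0.55 -0.026 0.219 [-0.19, -5.22, 4.16, -0.09, -0.11, 0.03]
0.4 -0.035 0.205 [-0.19, -6.17, 5.6, -0.09, -0.11, 0.03]
0.25 -0.043 0.189 [-0.19, -6.9, 7.15, -0.09, -0.11, 0.03]
0.1 -0.048 0.173 [-0.19, -7.41, 8.77, -0.09, -0.11, 0.03]
0 -0.05 0.162 [-0.2, -7.61, 9.86, -0.09, -0.11, 0.03]
-0.085 -0.051 0.153 [-0.2, -7.7, 10.8, -0.09, -0.11, 0.03]
```

Just in contact with the flap's outer face, so I'm sweeping it closed along its arc.

Call:
arm_command(
  plan=[-0.1,-0.7,0.3,0,0,0,-1,-0.2,-1.5,0.8,0,0,0,-1,-0.2,-2.3,1.4,0,0,0,-1,-0.2,-3.1,2,0,0,0,-1,-0.2,-3.8,2.6,0,0,0,-1,-0.2,-4.5,3.3,0,0,0,-1,-0.2,-5.2,4.2,0,0,0,-1,-0.2,-5.7,4.9,0,0,0,-1],
)

```text
time_s: 20.9
position: [0.5475, -0.1837, 0.2048]
tool_rot: [2.184, 2.256, 0.003]
force: [1.6, 0.3, 0.6]
finger_gap: -0.0
grasp_force: 0.8
```

```bash
python3 close.py; python3 - <<'E'
from h import *
p2,d2=arm.snapshot('side'); S,_=cloud('side',d2)
q=S[(S[:,0]>.48)&(S[:,0]<.7)&(S[:,1]>-.15)&(S[:,1]<-.10)&(S[:,2]>.172)&(S[:,2]<.32)]; print('flap',len(q),np.percentile(q,[2,98],axis=0).round(3).tolist())
E
```

```text
t 20.9 p [ 0.5475 -0.1837  0.2048] psi,th,roll [ 1.87 -0.14  0.02] F [1.6 0.3 0.6] gap -0.0 q [-0.46  0.32  0.01  1.26  0.    1.07]
bin xy -0.0295 -0.0007 tip z 0.2128
0.06 0.26 [0.07, 8.96, -4.7, 0.14, -0.02, 0.02]
1.15 0.029 0.261 [0.07, 5.84, -4.77, 0.14, -0.02, 0.02]
1.0 0.013 0.253 [0.07, 4.28, -4.03, 0.14, -0.02, 0.02]
0.85 -0.001 0.244 [0.07, 2.82, -3.08, 0.14, -0.02, 0.02]
0.7 -0.014 0.232 [0.07, 1.51, -1.93, 0.14, -0.02, 0.02]
0.55 -0.026 0.219 [0.07, 0.36, -0.63, 0.14, -0.02, 0.02]
0.4 -0.035 0.205 [0.07, -0.6, 0.82, 0.14, -0.02, 0.02]
0.25 -0.043 0.189 [0.07, -1.34, 2.36, 0.14, -0.02, 0.02]
0.1 -0.048 0.173 [0.07, -1.86, 3.98, 0.14, -0.02, 0.02]
0 -0.05 0.162 [0.07, -2.06, 5.07, 0.14, -0.02, 0.02]
-0.085 -0.051 0.153 [0.07, -2.15, 6.01, 0.14, -0.02, 0.02]
flap 167 [[0.511, -0.149, 0.173], [0.612, -0.127, 0.222]]
```

Call:
arm_command(
  plan=[0,-0.6,0.8,0,0,0,-1,0,-1,1.6,0,0,0,-1,0,-1.4,2.4,0,0,0,-1,0,-1.7,3.2,0,0,0,-1,0,-1.9,4,0,0,0,-1,0,-2,4.6,0,0,0,-1,0,-2.1,5.1,0,0,0,-1],
)

```text
time_s: 21.53
position: [0.5262, -0.1845, 0.153]
tool_rot: [-2.185, -2.256, -0.001]
force: [0.9, 0.2, 2.3]
finger_gap: -0.0001
grasp_force: 1.0
```

Call:
arm_command(
  plan=[0,0,0.4,0,0,0,-1,0,0,0.7,0,0,0,-1,0,0,0.7,0,0,0,-1],
)

```text
time_s: 21.78
position: [0.5263, -0.1845, 0.1468]
tool_rot: [-2.185, -2.257, -0.001]
force: [-0.4, 1.0, 4.7]
finger_gap: 0.0001
grasp_force: 2.3
```

Call:
arm_command(
  plan=[0,0,0.2,0,0,0,-1,0,0,0.4,0,0,0,-1,0,0,0.4,0,0,0,-1],
)

```text
time_s: 22.03
position: [0.5266, -0.1845, 0.1455]
tool_rot: [2.184, 2.256, 0.002]
force: [-4.0, 2.2, 17.5]
finger_gap: -0.0001
grasp_force: 9.3
```

Same stop reading as at the first press. Backing off and checking.

Call:
arm_command(
  plan=[0,0,-1,0,0,0,-1,0,0,-3,0,0,0,-1,0,0,-7,0,0,0,-1,0,0,-11,0,0,0,-1,0,-3,-15,0,0,0,-1,0,-6,-18,0,0,0,-1,0,-9,-20,0,0,0,-1,0,-10,-20,0,0,0,-1],
)

```text
time_s: 22.7
position: [0.4244, -0.1882, 0.3477]
tool_rot: [2.182, 2.253, 0.001]
force: [0.4, 0.5, 1.7]
finger_gap: -0.0002
grasp_force: 0.0
```

Call:
arm_command(
  plan=[0,0,0,0,0,0,-1,0,0,0,0,0,0,-1,0,0,0,0,0,0,-1,0,0,0,0,0,0,-1],
)

```text
time_s: 23.03
position: [0.4267, -0.1878, 0.3411]
tool_rot: [-2.183, -2.255, -0.001]
force: [0.4, -1.0, -1.3]
finger_gap: -0.0
grasp_force: 0.0
```

```bash
python3 - <<'E'
from h import *
s=now(); p,d=arm.snapshot('side'); S,_=cloud('side',d); q=S[(S[:,0]>.52)&(S[:,0]<.63)&(S[:,1]>-.22)&(S[:,1]<-.14)&(S[:,2]>.1)&(S[:,2]<.32)]; print('flap side z',np.percentile(q[:,2],[2,50,98]).round(3))
w,dw=arm.snapshot('wrist'); W,_=cloud('wrist',dw,s); q=W[(W[:,0]>.52)&(W[:,0]<.63)&(W[:,1]>-.22)&(W[:,1]<-.14)&(W[:,2]>.1)&(W[:,2]<.25)]; A=np.c_[q[:,:2],np.ones(len(q))]; print('flap wrist',len(q),np.percentile(q[:,2],[2,50,98]).round(3),np.linalg.lstsq(A,q[:,2],rcond=None)[0].round(3))
# chute
for n,C in(('side',S),):
    q=C[(C[:,0]>.44)&(C[:,0]<.67)&(C[:,1]>.09)&(C[:,1]<.215)]; f=q[(q[:,2]>-.01)&(q[:,2]<.125)]
    w=q[(q[:,2]>.038)&(q[:,2]<.055)]; A=np.c_[w[:,:2],np.ones(len(w))]; print('chute',np.linalg.lstsq(A,w[:,2],rcond=None)[0].round(3),'max z',f[:,2].max().round(3))
for l in ['bottle_by_chute_center','filter_cup_center','brown_bottle_center','timer_center']:
    r=arm.landmark_of(l,'side')[0]; print(l,np.round(r['at']),at_depth('side',[r['at']],d[int(r['at'][1]),int(r['at'][0])]).round(3))
E
```

```text
t 23.03 p [ 0.4267 -0.1878  0.3411] psi,th,roll [1.87 0.1  0.15] F [ 0.4 -1.  -1.3] gap -0.0 q [-0.59  0.09  0.05  1.53  0.    0.95]
flap side z [0.159 0.162 0.165]
flap wrist 8546 [0.162 0.164 0.166] [-0.009 -0.003  0.168]
chute [-0.022  0.002  0.055] max z 0.111
bottle_by_chute_center [286. 324.] [[0.478 0.268 0.091]]
filter_cup_center [372. 236.] [[ 0.423 -0.135  0.078]]
brown_bottle_center [257. 243.] [[0.687 0.026 0.092]]
timer_center [367. 291.] [[0.384 0.019 0.016]]
```

```bash
python3 - <<'E'
from h import *
p,d=arm.snapshot('side'); S,_=cloud('side',d); S0,_=cloud('side',np.load('side0.npz')['d'])
a=np.radians(17.6); e=np.array([np.cos(a),np.sin(a)]); n=np.array([-e[1],e[0]])
for t,C in(('before',S0),('now',S)):
    r=C[:,:2]-[.569,.162]; u,v=r@e,r@n
    k=(u>-.125)&(u<-.07)&(abs(v)<.04)&(C[:,2]>.06)&(C[:,2]<.125); print(t,'handle',k.sum(),np.percentile(C[k][:,2],[50,90,98,100]).round(4))
    for x in(-.06,-.03,0,.03,.06):
        k=(abs(u-x)<.012)&(v>.026)&(v<.052)&(C[:,2]>.0)&(C[:,2]<.07); k2=(abs(u-x)<.012)&(v<-.026)&(v>-.046)&(C[:,2]>.0)&(C[:,2]<.07); print(x,np.percentile(C[k][:,2],[90,98]).round(4) if k.any() else '',np.percentile(C[k2][:,2],[90,98]).round(4) if k2.any() else '')
E
```

```text
before handle 223 [0.0962 0.1079 0.1091 0.1107]
-0.06 [0.0452 0.0489] [0.0451 0.0463]
-0.03  [0.0473 0.0478]
0 [0.0444 0.046 ] [0.0443 0.046 ]
0.03 [0.0462 0.05  ] [0.048  0.0483]
0.06 [0.0435 0.047 ] [0.0444 0.0461]
now handle 219 [0.096  0.108  0.1095 0.1103]
-0.06 [0.044  0.0463] [0.0432 0.0464]
-0.03  [0.0429 0.0454]
0 [0.0446 0.0461] [0.0428 0.046 ]
0.03 [0.0432 0.046 ] [0.0426 0.0455]
0.06 [0.0431 0.0462] [0.0442 0.046 ]
```

The chute stands exactly as level as it did at the start, and the flap has stayed flush. Handing in.

```bash
python3 -c "
from h import *
print(arm.finish_job())"
```

```text
the job is handed in; nothing more can be done
None
```

I handed the job in at about 23 s of the 72 s: both stacks were tipped into the bin, the chute is back level on the bench, and the flap is latched flush. The camera saw pink inside the bin and none left in the chute, but did not show the two stacks separately, and no verdict came back.

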